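# Fetch the press support ring from behind the punches

## Robot

A 6-joint arm with a two-finger parallel gripper is mounted at the origin on the work surface. World frame = base frame: x ahead of the robot, y to its left, z up, the work surface at z = 0. Lengths are in m, angles in rad, forces in N, time in s.
With the tool pointing down it reaches from about 0.375 to 0.975 m from the base axis. Payload 3.8 kg.
Tool frame: the origin (TCP) lies between the finger pads; the fingertips stand 22 mm ahead of it and the grasp point (between the pads) lies 3 mm ahead of it (bot.finger_overhang is the distance from the TCP to the fingertips, in m); x points along the fingers, y is the direction in which the jaws open and shut, and the axes are right-handed (so a half turn about x gives the same grasp; the last joint's range is limited). The gripper opens to 85 mm and grips with 20 to 120 N. Pads are 22 mm wide; open, the fingers measure 114 mm over their backs; the gripper's body (76 mm by 85 mm) begins 54 mm behind the grasp point. The pads swing forward as they close: fully open they stand 13 mm farther back than shut.
Start: joints at [-1.226, 0.264, 1.604, -0, 1.274, -0.037], TCP at [0.251, -0.626, 0.253] pointing down, gripper open.
Joint ranges: [-2.63, 2.63], [-0.94, 2.18], [0.31, 2.57], [-1.31, 4.45], [0, 2.66], [-2.55, 2.55]. Speed limits (rad/s): [2.57, 2.57, 3.14, 3.14, 3.14, 3.14].

## Interface

Orientations are given as a rotation vector (axis times angle).
In Python, from workcell import bot gives the robot as it stands. The module is installed in compiled form; this text tells all that it offers.
- The arm moves only by the tool arm_command, never from a script. Its argument "series" is a list that holds one entry, the list of rows, each a list of 7 numbers: the turn, a rotation vector about the tool's x, y, z in rad, then the shift along the tool's x, y, z in cm, then the opening, from 0 (shut) to 1 (fully open). In form: [[[rx, ry, rz, x, y, z, grip], ...]]. A call has 1 to 10 rows; each row shifts and turns the pose as measured when the row begins, along the tool's axes as they then stand; what a row does not reach is not made up. A row lasts 1/10 s, in which the tool goes at most 50 mm and 8.59 degrees, less where a joint would pass 70% of its speed; a pose out of reach is approached as far as the arm can. A call is refused whole if a number of a shift passes 5 or a number of a turn 0.15, either way. A call with a gripper value outside its range is refused whole. The fingers move at their own pace and stop on an object; "newtons" is the grip in N (left out, the last holds). Time passes only in rows, so rows that do not move let the fingers close. It gives the time, the measured TCP pose, the force and the opening at its end, in the units of the state.
- bot.read_state(): the state, without advancing time (a new reading comes with each control period).
- bot.read_camera(name): name is "scene" or "top" or "wrist"; returns (picture, depth): 420x560x3 uint8, blue, green, red; 420x560 float32, m along the optical axis (not along the pixel's ray), 0 where there is no reading.
- bot.camera_info(name): a dict with "K" (3x3 intrinsics, pixels), "extrinsics" (4x4, takes a point from camera to world coordinates). Camera axes: x right, y down, z forward; pixel columns grow to the right and rows downward; lengths in m; the calibration is good to about 2 mm. A picture is of the moment at which its call begins: read the wrist's pose just before it. camera_info takes no time and is no camera call; for the wrist camera it gives the pose at the moment of the call.
- bot.finish_job(): hands the job in, once; it reports no verdict.
The state is a dict: "time": time; "q": joint angles; "joint_vel": joint speeds; "joint_torque": joint torques, N m; "tool_pos": TCP position; "tcp_rot": TCP orientation; "wrist_force": force on the tool from outside, world axes, zero at the start; "torque": the same for the moment, N m; "width": opening from 0.0 (shut) to 1.0 (fully open).
Only numpy, scipy, OpenCV 4.12 (cv2) and the standard library are available. Lean on these libraries where they do the work, as an engineer would, in place of code of your own. Each camera call takes 0.05 s, during which the arm holds its last target.

## Task

The press is being set up with the plain steel support ring that lies at the back of the plywood tooling rack, behind the row of three punches (black, brass, blue). Stand all three punches upright on the green rubber mat, then seat the ring over the black spigot of the press's aluminium shuttle plate so that it lies flat on the plate, and only then stand each punch upright again in the very place in the row that it came from. Set everything down rather than dropping it, knock nothing over, and leave the oil bottle, the loose bearing and the blue bin where they are.

Things in the scene. Friction and masses are not known exactly. Their poses are not given: they have to be found in the camera images.
- punch_black: Press punch standing upright on its foot, round all the way, 120 mm tall: foot 44 mm diameter, 22 mm high; a 28 mm stem above it; a 36 mm flange from 60 to 72 mm; then a plain shank of 25 mm diameter from 72 mm to the top, to grip it by. Origin: centre of the underside of the foot; z up. Black; about 0.55 kg.
- punch_brass: Press punch standing upright on its foot, round all the way, 120 mm tall: foot 44 mm diameter, 22 mm high; a 28 mm stem above it; a 36 mm flange from 60 to 72 mm; then a plain shank of 25 mm diameter from 72 mm to the top, to grip it by. Origin: centre of the underside of the foot; z up. Brass (yellow metal); about 0.58 kg.
- punch_blue: Press punch standing upright on its foot, round all the way, 120 mm tall: foot 44 mm diameter, 22 mm high; a 28 mm stem above it; a 36 mm flange from 60 to 72 mm; then a plain shank of 25 mm diameter from 72 mm to the top, to grip it by. Origin: centre of the underside of the foot; z up. Blue; about 0.25 kg.
- support_ring: Plain bright steel ring lying flat: outer diameter 60 mm, bore 38 mm, 24 mm high, about 0.3 kg. Origin: centre of its underside; z is the ring's axis, up.
- rack: Fixed tooling rack: plywood board 170 (x) by 210 (y) by 15 mm; origin: centre of its underside. Its -x edge (yellow strip) faces the robot. Circles drawn on it: three in the front row at x -28, y -60, 0, 60 mm, a punch on each (which one where varies); one at x 28, y 0 under the ring. At x 78 mm an 8 mm guard rail, 55 mm above the board, on posts at y -98 and 98. The row bars the way to the ring.
- mat: Ribbed green rubber mat, fixed on the bench: 260 mm (x) by 140 mm (y), 3 mm thick. Origin: centre of its underside; x along its length, z up. Empty at the start; room for the three punches side by side along its length.
- shuttle: Aluminium shuttle plate of the press, standing still on two rails: 130 by 130 mm, 15 mm thick. Origin: centre of its underside, top 15 mm above it. From the middle of the top rises a black tapered spigot, 12 mm high, 30 mm diameter at its foot, 20 mm at its top. The ring drops over it and then lies on the plate.
- oil_bottle: Bystander: amber oil bottle with red cap, 52 mm diameter, 140 mm tall, upright. Origin: centre of its underside.
- bearing: Bystander: ball bearing lying flat, 62 mm diameter, 16 mm high. Origin: centre of its underside.
- blue_bin: Bystander: open blue plastic bin with steel rollers, 100 mm by 160 mm, 55 mm high, beyond the rack. Origin: centre of its underside.
There are look-alikes about, which are no part of the job. What is shaped like the support_ring but purple or turquoise is not meant. Of the things shaped like the punch_black, the black one is meant.

How it is judged:
On the way, in this order (a step that is already met when the one before it is completed fails the run):
1. all three punches stand upright on the green mat while the ring still lies in its place in the rack (x of punch_black in the frame of mat between -0.125 and 0.125 m and y of punch_black in the frame of mat between -0.065 and 0.065 m and z of each of punch_black, punch_brass, punch_blue in the frame of mat below 0.01 m and angle between each of punch_black, punch_brass, punch_blue's own z axis and vertical below 0.08 rad and linear speed of each of punch_black, punch_brass, punch_blue below 0.03 m/s and x of punch_brass in the frame of mat between -0.125 and 0.125 m and y of punch_brass in the frame of mat between -0.065 and 0.065 m and x of punch_blue in the frame of mat between -0.125 and 0.125 m and y of punch_blue in the frame of mat between -0.065 and 0.065 m and distance of support_ring from where it was at the start of the episode below 0.02 m), for 0.2 s.
2. the ring is seated flat over the shuttle's spigot and let go, with all three punches still standing on the mat (horizontal distance between support_ring and shuttle below 0.009 m and z of support_ring in the frame of shuttle between 0.011 and 0.018 m and angle between support_ring's own z axis and vertical below 0.06 rad and contact force between the fingers and support_ring below 0.1 N and linear speed of support_ring below 0.02 m/s and x of punch_black in the frame of mat between -0.125 and 0.125 m and y of punch_black in the frame of mat between -0.065 and 0.065 m and z of each of punch_black, punch_brass, punch_blue in the frame of mat below 0.01 m and angle between each of punch_black, punch_brass, punch_blue's own z axis and vertical below 0.08 rad and linear speed of each of punch_black, punch_brass, punch_blue below 0.03 m/s and x of punch_brass in the frame of mat between -0.125 and 0.125 m and y of punch_brass in the frame of mat between -0.065 and 0.065 m and x of punch_blue in the frame of mat between -0.125 and 0.125 m and y of punch_blue in the frame of mat between -0.065 and 0.065 m), for 0.2 s.
At the end, for the whole second after the job is handed in: The ring lies flat on the shuttle plate around the spigot (centre within 9 mm of the plate's, underside within 3 mm of its top, tilt under 3.4 degrees), each punch stands upright (within 3.4 degrees) within 15 mm of where it stood at the start; all are released and at rest (horizontal distance between support_ring and shuttle below 0.009 m and z of support_ring in the frame of shuttle between 0.011 and 0.018 m and angle between each of support_ring, punch_black, punch_brass, punch_blue's own z axis and vertical below 0.06 rad and contact force between the fingers and support_ring below 0.1 N and linear speed of each of support_ring, punch_black, punch_brass, punch_blue below 0.02 m/s and distance of each of punch_black, punch_brass, punch_blue from where it was at the start of the episode below 0.015 m and contact force between the fingers and punch_black below 0.1 N and contact force between the fingers and punch_brass below 0.1 N and contact force between the fingers and punch_blue below 0.1 N); the robot touches nothing.
It fails at once if a punch is knocked over (tilted more than 40 degrees) (angle between any of punch_black, punch_brass, punch_blue's own z axis and vertical above 0.7 rad).
It fails at once if a punch or the ring is dropped (out of the fingers and moving faster than 0.7 m/s, a fall of some 25 mm) ((linear speed of punch_black above 0.7 m/s and contact force between the fingers and punch_black below 0.1 N) or (linear speed of punch_brass above 0.7 m/s and contact force between the fingers and punch_brass below 0.1 N) or (linear speed of punch_blue above 0.7 m/s and contact force between the fingers and punch_blue below 0.1 N) or (linear speed of support_ring above 0.7 m/s and contact force between the fingers and support_ring below 0.1 N)).
It fails at once if the oil bottle, the bearing or the blue bin is shifted by more than 30 mm (distance of any of oil_bottle, bearing, blue_bin from where it was at the start of the episode above 0.03 m).
It also fails if it takes over 144 s, if anything falls off the work surface, if the arm or the gripper's body presses on something with over 40 N, if the wrist force passes 120 N, or if a joint passes its speed limit or range.

## Working session

There is one attempt and no reset: what is moved stays moved. The work goes in short steps, Python scripts to look and compute and a tool call to move; the robot and the scene stay as the last step left them, time stands still between calls to the robot, and variables do not carry over. Pictures are saved under pics/ and viewed, and the job is handed in when it is done.

Besides the shell and the picture viewer there is one more tool, called after ">>>" in YAML: its name, and indented under it one key for each argument. arm_command: Moves the arm, as the interface text tells. Its arguments: {"type":"object","properties":{"series":{"type":"array"},"newtons":{"type":"number"}},"required":["series"]}

```bash
mkdir -p pics
python3 - <<'E'
from workcell import bot
import cv2,numpy as np
print(bot.read_state())
for n in ["scene","top"]:
    p,d=bot.read_camera(n); cv2.imwrite(f"pics/{n}0.png",p); np.savez(f"{n}0.npz",p=p,d=d)
    i=bot.camera_info(n); print(n,i)
print(bot.finger_overhang)
E
```

```text
{'time': 0.0, 'q': array([-1.22591267e+00,  2.64793491e-01,  1.60540085e+00,  1.72789101e-05,
        1.27368446e+00, -3.68849633e-02]), 'joint_vel': array([-2.03272391e-03, -2.66234851e-04,  2.43719643e-04, -6.94260770e-06,
       -1.23993117e-03,  1.18430869e-04]), 'joint_torque': array([-1.93176609e-03, -5.15106511e+01, -3.67314327e+01, -1.03180375e-04,
        1.27165092e-02, -3.02681293e-06]), 'tool_pos': array([ 0.25125892, -0.62575013,  0.25192028]), 'tcp_rot': array([ 2.01301119,  0.39136806, -2.01369682]), 'wrist_force': array([-0.22679647,  0.14103127, -0.73751294]), 'torque': array([ 0.01037694, -0.0017215 , -0.07924902]), 'width': 0.9973244286477937}
scene {'K': array([[488.61338888,   0.        , 280.19557444],
       [  0.        , 488.61338888, 199.97352437],
       [  0.        ,   0.        ,   1.        ]]), 'extrinsics': array([[-0.60291088,  0.54555655, -0.58212243,  1.26788622],
       [ 0.79780429,  0.41466372, -0.43767832,  0.54431806],
       [ 0.00260678, -0.72830079, -0.68525263,  0.83918827],
       [ 0.        ,  0.        ,  0.        ,  1.        ]])}
top {'K': array([[398.10039615,   0.        , 278.55532134],
       [  0.        , 398.10039615, 206.32004318],
       [  0.        ,   0.        ,   1.        ]]), 'extrinsics': array([[ 0.0123391 , -0.99241052,  0.12234828,  0.47696621],
       [-0.99986192, -0.01360762, -0.00953787,  0.0290889 ],
       [ 0.01113035, -0.1222137 , -0.9924414 ,  0.90659574],
       [ 0.        ,  0.        ,  0.        ,  1.        ]])}
0.022
```

View pics/scene0.png

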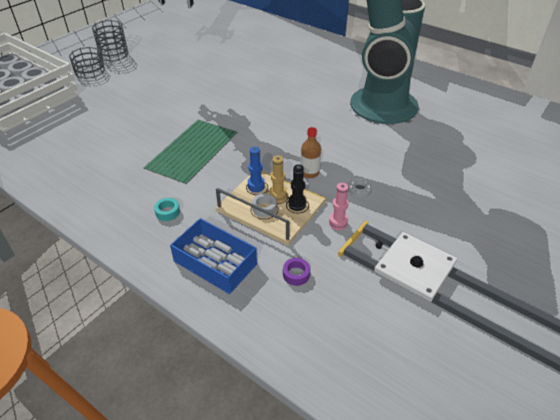

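View pics/top0.png

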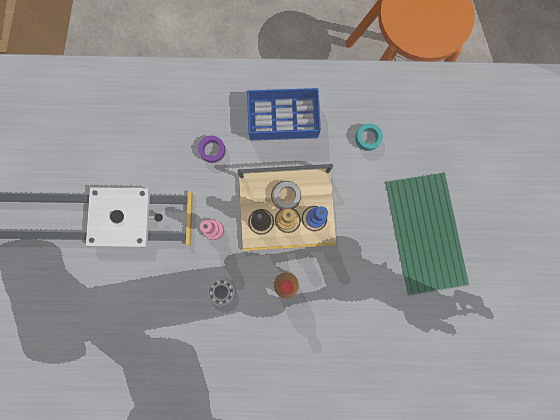

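The top view shows the rack at about (287,207). On it stand black (260,221), brass (288,219) and blue (317,216), with the steel ring at (286,194). The mat is at (427,233) and the shuttle spigot at (117,216). The oil bottle is at (287,285), the bearing at (221,292), and the bin at (284,114).

Candidates:
- **Rings:** steel (286,194), purple (211,149) and turquoise (369,137). Steel, lying on the rack, fits the description.
- **Punches:** black (260,221) and pink (211,229). The black one is meant; pink is the look-alike.

```bash
cat > h.py <<'E'
import numpy as np,cv2
from workcell import bot
def cloud(d,i):
    v,u=np.mgrid[:d.shape[0],:d.shape[1]]
    K=i["K"];P=np.stack([(u-K[0,2])/K[0,0]*d,(v-K[1,2])/K[1,1]*d,d],-1)
    T=i["extrinsics"];return P@T[:3,:3].T+T[:3,3]
def ray(i,u,v,z):
    K=i["K"];T=i["extrinsics"];r=T[:3,:3]@np.array([(u-K[0,2])/K[0,0],(v-K[1,2])/K[1,1],1.]);t=T[:3,3]
    return t+r*(z-t[2])/r[2]
E
python3 - <<'E'
from h import *
f=np.load("top0.npz");p,d=f["p"],f["d"];i=bot.camera_info("top");C=cloud(d,i)
hsv=cv2.cvtColor(p,cv2.COLOR_BGR2HSV)
# bench level
print("bench z",np.median(C[330:400,480:550,2]))
def top(name,u0,u1,v0,v1,zmin,zmax):
    m=np.zeros(d.shape,bool);m[v0:v1,u0:u1]=1
    m&=(C[...,2]>zmin)&(C[...,2]<zmax)
    q=C[m];mm=m.astype(np.uint8)
    v,u=np.where(m);r=ray(i,u.mean(),v.mean(),np.median(q[:,2]))
    (cx,cy),rr=cv2.minEnclosingCircle(np.stack([u,v],1).astype(np.float32))
    print(name,len(q),"c",q.mean(0).round(4),"z",np.median(q[:,2]).round(4),"px",u.mean().round(1),v.mean().round(1),"ray",r.round(4),"circ",ray(i,cx,cy,np.median(q[:,2])).round(4), rr)
top("black",245,275,200,240,.125,.145)
top("brass",275,302,200,235,.125,.145)
top("blue",302,332,200,235,.125,.145)
top("pink",195,225,210,245,.11,.13)
top("ring",268,304,178,212,.033,.045)
top("purple",195,228,132,165,.018,.03)
top("bottle",265,305,265,305,.12,.16)
top("plate",80,155,180,252,.02,.08)
top("bearing",205,240,275,310,.008,.03)
top("bin",240,325,85,142,.04,.07)
g=cv2.inRange(hsv,(60,80,30),(85,255,160)); g[:, :375]=0;g[:150]=0
c=max(cv2.findContours(g,0,2)[0],key=cv2.contourArea);b=cv2.boxPoints(cv2.minAreaRect(c))
print("mat",b,[ray(i,*x,.003)[:2].round(4) for x in b], ray(i,*b.mean(0),.003))
ps=C[180:252,85:150]; print("plate z",[(np.median(C[v-3:v+4,u-3:u+4,2])) for u,v in [(117,216),(100,200),(135,235)]])
for u,v in [(240,170),(333,168),(240,248),(335,246),(287,246)]: print(u,v,C[v,u].round(4))
# yellow strip
y=cv2.inRange(hsv,(20,120,120),(35,255,255));y[:240]=0;y[255:]=0;y[:,:235]=0;y[:,340:]=0
vv,uu=np.where(y>0);print("strip",uu.min(),uu.max(),[ray(i,a,b,.015).round(4) for a,b in [(uu.min(),vv[uu==uu.min()].mean()),(uu.max(),vv[uu==uu.max()].mean())]])
# spigot dark & plate white
w=cv2.inRange(hsv,(0,0,190),(179,50,255));w[:,:70]=0;w[:,160:]=0;w[:175]=0;w[260:]=0
c=max(cv2.findContours(w,0,2)[0],key=cv2.contourArea);R=cv2.minAreaRect(c);print("plate",R)
E
python3 - <<'E'
import cv2
p=cv2.imread("pics/top0.png")
cv2.imwrite("pics/crop1.png",cv2.resize(p[150:265,75:345],None,fx=2.9,fy=2.9,interpolation=2))
E
```

```text
bench z -0.00021094336379517964
black 132 c [0.5522 0.0595 0.1354] z 0.1356 px 259.0 216.2 ray [0.5522 0.0594 0.1356] circ [0.5521 0.0593 0.1356] 6.484697341918945
brass 135 c [0.5554 0.0032 0.1353] z 0.1353 px 287.9 214.9 ray [0.5554 0.0032 0.1353] circ [0.5553 0.0031 0.1353] 6.403224468231201
blue 134 c [ 0.5608 -0.0614  0.1348] z 0.1351 px 321.0 212.7 ray [ 0.5607 -0.0614  0.1351] circ [ 0.5609 -0.0614  0.1351] 6.500701427459717
pink 134 c [0.5323 0.1651 0.1204] z 0.1206 px 205.6 226.3 ray [0.5323 0.1651 0.1206] circ [0.5318 0.1652 0.1206] 6.5193023681640625
ring 346 c [0.6102 0.003  0.0392] z 0.0392 px 286.7 194.6 ray [0.6102 0.0031 0.0392] circ [0.6101 0.003  0.0392] 13.471207618713379
purple 340 c [0.7167 0.1759 0.0242] z 0.0244 px 210.8 148.2 ray [0.7166 0.1759 0.0244] circ [0.7162 0.1755 0.0244] 13.243133544921875
bottle 133 c [0.4178 0.0046 0.1402] z 0.1403 px 286.6 287.0 ray [0.4179 0.0046 0.1403] circ [0.4178 0.0047 0.1403] 6.521664142608643
plate 3671 c [0.5563 0.3726 0.034 ] z 0.0341 px 117.8 217.0 ray [0.5561 0.3726 0.0341] circ [0.555  0.3732 0.0341] 42.877830505371094
[... 269 characters left out ...]
384.40973 182.91222]
 [443.6878  170.20976]
 [467.8927  283.16583]
 [408.61462 295.8683 ]] [array([ 0.6462, -0.2235]), array([ 0.6782, -0.3623]), array([ 0.4203, -0.4069]), array([ 0.3909, -0.2725])] [ 0.53165813 -0.31652063  0.003     ]
plate z [np.float64(0.04574544327495633), np.float64(0.03412331961740289), np.float64(0.03439418891294943)]
240 170 [0.657  0.1044 0.0712]
333 168 [ 0.6806 -0.1054 -0.0016]
240 248 [0.4925 0.1064 0.0012]
335 246 [ 0.4997 -0.1087  0.0012]
287 246 [0.4981 0.0005 0.0118]
strip 243 335 [array([0.4901, 0.0985, 0.015 ]), array([ 0.506 , -0.1066,  0.015 ])]
plate ((116.65666198730469, 216.57696533203125), (60.201602935791016, 58.32411193847656), 1.3971810340881348)
```

View pics/crop1.png

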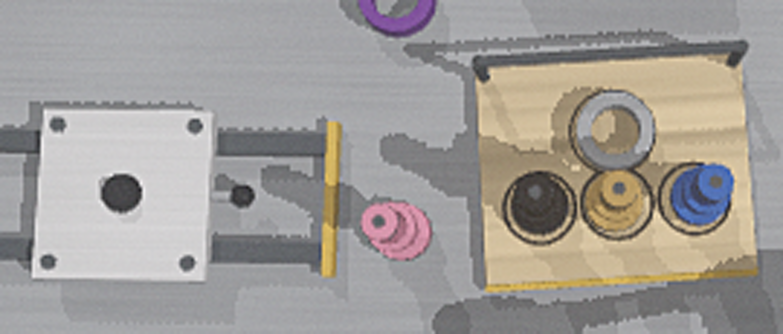

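The enlarged crop confirms it: the bright steel ring is at crop (613,130) and the black punch at (538,205). The purple ring and the pink punch at (395,230) are the look-alikes. Next I work out the tool orientation, the spigot position and the mat spots.

```bash
cat >> h.py <<'E'
from scipy.spatial.transform import Rotation as Ro
def go(xyz,ydir=None):
    s=bot.read_state();R=Ro.from_rotvec(s["tcp_rot"]).as_matrix();p=s["tool_pos"]
    print("t",round(s["time"],2),"tcp",p.round(4),"w",round(s["width"],3),"F",s["wrist_force"].round(1),"q",s["q"].round(2))
    print("R cols x,y,z:",R.T.round(3).tolist())
    dR=None
    if ydir is not None:
        x=np.array([0,0,-1.]);y=np.array([*ydir,0.]);y/=np.linalg.norm(y)
        G=np.stack([x,y,np.cross(x,y)],1);dR=R.T@G
        print("turn",Ro.from_matrix(dR).as_rotvec().round(4))
    else: G=R
    d=np.array(xyz)-p
    print("shift now-frame cm",(R.T@d*100).round(2)," target-frame cm",(G.T@d*100).round(2))
E
python3 - <<'E'
from h import *
i=bot.camera_info("top");p=np.load("top0.npz")["p"]
m=(p[195:240,95:140].max(2)<80).astype(np.uint8)
n,l,st,ce=cv2.connectedComponentsWithStats(m);k=1+st[1:,4].argmax();c=ce[k]+[95,195];print(st[k],c,ray(i,*c,.043),"plate",ray(i,116.66,216.58,.034))
for s in (1,-1): go([.5608,-.0614,.25],(s,0))
i=bot.camera_info("wrist");print(i["extrinsics"].round(3))
E
```

```text
[ 15  15  14  13 128] [116.421875  216.1015625] [0.55722972 0.3722372  0.043     ] plate [0.55702065 0.37522865 0.034     ]
t 0.1 tcp [ 0.2513 -0.6258  0.2521] w 1.0 F [-0.   0.7 -0.9] q [-1.23  0.26  1.61  0.    1.27 -0.04]
R cols x,y,z: [[-0.001, 0.002, -1.0], [0.373, -0.928, -0.002], [-0.928, -0.373, -0.0]]
turn [-1.189  -0.0013  0.0018]
shift now-frame cm [  0.29 -40.84 -49.75]  target-frame cm [  0.21  30.95 -56.44]
t 0.1 tcp [ 0.2513 -0.6258  0.2521] w 1.0 F [-0.   0.7 -0.9] q [-1.23  0.26  1.61  0.    1.27 -0.04]
R cols x,y,z: [[-0.001, 0.002, -1.0], [0.373, -0.928, -0.002], [-0.928, -0.373, -0.0]]
turn [1.9526e+00 2.0000e-03 1.5000e-03]
shift now-frame cm [  0.29 -40.84 -49.75]  target-frame cm [  0.21 -30.95  56.44]
[[ 0.373 -0.884 -0.283  0.325]
 [-0.928 -0.356 -0.112 -0.597]
 [-0.001  0.304 -0.953  0.373]
 [ 0.     0.     0.     1.   ]]
```

>>> arm_command:
  series:
    - [[-0.13,0,0,-1,0,0,1],[-0.13,0,0,-1,0,0,1],[-0.13,0,0,0,0,0,1],[-0.13,0,0,0,0,0,1],[-0.13,0,0,0,0,0,1],[-0.13,0,0,0,0,0,1],[-0.13,0,0,0,0,0,1],[-0.13,0,0,0,0,0,1],[-0.13,0,0,0,0,0,1],[0,0,0,0,0,0,1]]
  newtons: 70

```text
time: 1.1
tool_pos: [0.2499, -0.6221, 0.2646]
tcp_rot: [1.197, 1.237, -1.185]
wrist_force: [0.0, 0.8, -0.5]
width: 1.002
```

```bash
python3 -c "
from h import *
go([.5608,-.0614,.25],(1,0))"
```

```text
t 1.1 tcp [ 0.2499 -0.6221  0.2646] w 1.002 F [ 0.   0.8 -0.5] q [-1.23  0.26  1.59  0.    1.31 -1.25]
R cols x,y,z: [[-0.005, 0.015, -1.0], [1.0, 0.029, -0.005], [0.028, -0.999, -0.015]]
turn [ 0.0285 -0.0151  0.0052]
shift now-frame cm [  2.14  32.68 -55.13]  target-frame cm [  1.46  31.09 -56.07]
```

>>> arm_command:
  series:
    - [[0.03,-0.015,0.005,0,2.2,-4,1],[0,0,0,0,2.2,-4,1],[0,0,0,0,2.2,-4,1],[0,0,0,0,2.2,-4,1],[0,0,0,0,2.2,-4,1],[0,0,0,0,2.2,-4,1],[0,0,0,0,2.2,-4,1],[0,0,0,0,2.2,-4,1],[0,0,0,0,2.2,-4,1],[0,0,0,0,2.2,-4,1]]

```text
time: 2.1
tool_pos: [0.4799, -0.216, 0.2603]
tcp_rot: [1.247, 1.188, -1.247]
wrist_force: [1.1, -0.0, -0.3]
width: 0.997
```

```bash
python3 -c "
from h import *
go([.5608,-.0614,.25],(1,0))"
```

```text
t 2.1 tcp [ 0.4799 -0.216   0.2603] w 0.997 F [ 1.1 -0.  -0.3] q [-0.47 -0.02  1.91  0.    1.26 -0.42]
R cols x,y,z: [[-0.002, 0.002, -1.0], [0.999, -0.05, -0.002], [-0.05, -0.999, -0.002]]
turn [-0.0504 -0.0021  0.0024]
shift now-frame cm [  1.05   7.3  -15.85]  target-frame cm [  1.03   8.09 -15.46]
```

>>> arm_command:
  series:
    - [[0,0,0,0,1.8,-3.9,1],[0,0,0,0,1.8,-3.9,1],[0,0,0,0,1.8,-3.9,1],[0,0,0,0,1.8,-3.8,1],[0,0,0,0,0,0,1],[0,0,0,0,0,0,1]]

```text
time: 2.7
tool_pos: [0.564, -0.0523, 0.2594]
tcp_rot: [1.257, 1.183, -1.256]
wrist_force: [0.2, -0.8, 0.8]
width: 1.0
```

```bash
python3 -c "
from h import *
go([.5608,-.0614,.114],(1,0))
p,d=bot.read_camera('wrist');cv2.imwrite('pics/w1.png',p);np.savez('w1.npz',p=p,d=d)
i=bot.camera_info('wrist');C=cloud(d,i)
m=(C[...,2]>.128)&(C[...,2]<.142)
n,l,st,ce=cv2.connectedComponentsWithStats(m.astype(np.uint8))
for k in range(1,n):
  if st[k,4]>100: print(st[k],C[l==k].mean(0).round(4))
m=(C[...,2]>.033)&(C[...,2]<.043)
n,l,st,ce=cv2.connectedComponentsWithStats(m.astype(np.uint8))
for k in range(1,n):
  if st[k,4]>200: print('r',st[k],C[l==k].mean(0).round(4))
"
```

```text
t 2.7 tcp [ 0.564  -0.0523  0.2594] w 1.0 F [ 0.2 -0.8  0.8] q [-0.14  0.06  1.83  0.    1.26 -0.08]
R cols x,y,z: [[-0.002, 0.004, -1.0], [0.998, -0.063, -0.003], [-0.063, -0.998, -0.003]]
turn [-0.0627 -0.0034  0.0026]
shift now-frame cm [14.54 -0.22  0.97]  target-frame cm [14.54 -0.32  0.91]
[ 242   44   36   40 1108] [0.5559 0.0567 0.1352]
[254 127  33  34 885] [0.5591 0.0012 0.1353]
[  68  137   41   35 1079] [0.4229 0.0026 0.1386]
[268 208  31  32 759] [ 0.5645 -0.0629  0.1349]
r [456  28  14 165 830] [0.7504 0.0139 0.0381]
r [247  62  42  39 331] [0.5614 0.0453 0.0373]
r [470  70  90 119 873] [ 0.8391 -0.0272  0.0376]
r [ 298  102   58   59 1633] [0.6139 0.0013 0.0392]
r [254 114  41  35 245] [0.5647 0.0126 0.0373]
r [264 175  39  28 441] [ 0.5651 -0.0535  0.0375]
```

View pics/w1.png

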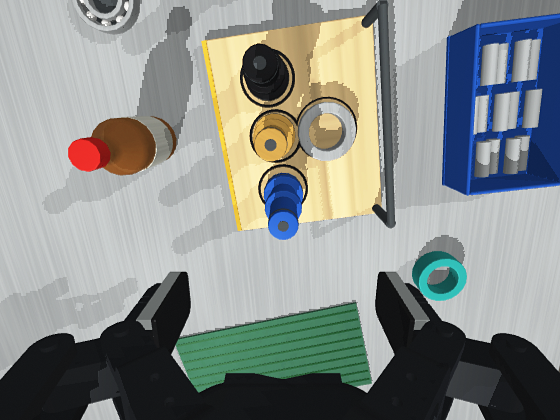

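The wrist view shows the blue punch top at (283,226), brass at (270,144), black at (260,62) and the ring at (327,130), all consistent with the top view to 2–4 mm. I'll split the difference for blue and descend on it.

>>> arm_command:
  series:
    - [[-0.06,0,0,0,0,0.9,1],[0,0,0,2,0,0,1],[0,0,0,2.5,0,0,1],[0,0,0,2.5,0,0,1],[0,0,0,2,0,0,1],[0,0,0,0,0,0,1]]

```text
time: 3.35
tool_pos: [0.5606, -0.0699, 0.168]
tcp_rot: [1.224, 1.202, -1.223]
wrist_force: [0.5, 0.4, -0.3]
width: 0.998
```

```bash
python3 -c "
from h import *
go([.5627,-.062,.118],(1,0))"
```

```text
t 3.35 tcp [ 0.5606 -0.0699  0.168 ] w 0.998 F [ 0.5  0.4 -0.3] q [-0.17  0.13  1.93  0.    1.08 -0.15]
R cols x,y,z: [[-0.0, 0.002, -1.0], [1.0, -0.019, -0.0], [-0.019, -1.0, -0.002]]
turn [-0.0191 -0.0017  0.0003]
shift now-frame cm [ 5.    0.2  -0.79]  target-frame cm [ 5.    0.21 -0.79]
```

>>> arm_command:
  series:
    - [[-0.02,0,0,0,0.2,-0.8,1],[0,0,0,1.8,0,0,1],[0,0,0,1.6,0,0,1],[0,0,0,1.2,0,0,1],[0,0,0,0.3,0,0,1],[0,0,0,0,0,0,1]]

```text
time: 3.95
tool_pos: [0.5657, -0.064, 0.1224]
tcp_rot: [1.215, 1.203, -1.205]
wrist_force: [0.9, 0.1, 0.1]
width: 1.003
```

```bash
python3 -c "
from h import *
go([.5627,-.062,.118],(1,0))"
```

```text
t 3.95 tcp [ 0.5657 -0.064   0.1224] w 1.003 F [0.9 0.1 0.1] q [-0.16  0.18  1.96  0.    0.99 -0.16]
R cols x,y,z: [[0.007, 0.001, -1.0], [1.0, -0.003, 0.007], [-0.003, -1.0, -0.001]]
turn [-0.0028 -0.0008 -0.0074]
shift now-frame cm [ 0.44 -0.31 -0.2 ]  target-frame cm [ 0.44 -0.3  -0.2 ]
```

>>> arm_command:
  series:
    - [[0,0,-0.007,0.4,-0.2,-0.2,1],[0,0,0,0,0,0,1],[0,0,0,0,0,0,0.5],[0,0,0,0,0,0,0.4],[0,0,0,0,0,0,0.3],[0,0,0,0,0,0,0.2],[0,0,0,0,0,0,0.1],[0,0,0,0,0,0,0],[0,0,0,0,0,0,0],[0,0,0,0,0,0,0]]
  newtons: 60

```text
time: 4.95
tool_pos: [0.5653, -0.0619, 0.1205]
tcp_rot: [1.213, 1.205, -1.208]
wrist_force: [0.7, -0.1, -0.3]
width: 0.268
```

```bash
python3 -c "
from h import *
go([.5627,-.062,.118],(1,0))
p,d=bot.read_camera('top');cv2.imwrite('pics/t1.png',cv2.resize(p[150:300,220:480],None,fx=3,fy=3))
i=bot.camera_info('wrist');
p,d=bot.read_camera('wrist');cv2.imwrite('pics/w2.png',p)"
```

```text
t 4.95 tcp [ 0.5653 -0.0619  0.1205] w 0.268 F [ 0.7 -0.1 -0.3] q [-0.15  0.18  1.96  0.    0.99 -0.15]
R cols x,y,z: [[0.004, 0.0, -1.0], [1.0, -0.003, 0.004], [-0.003, -1.0, -0.0]]
turn [-0.0025 -0.0003 -0.0038]
shift now-frame cm [ 0.25 -0.26  0.01]  target-frame cm [ 0.25 -0.26  0.01]
```

View pics/w2.png

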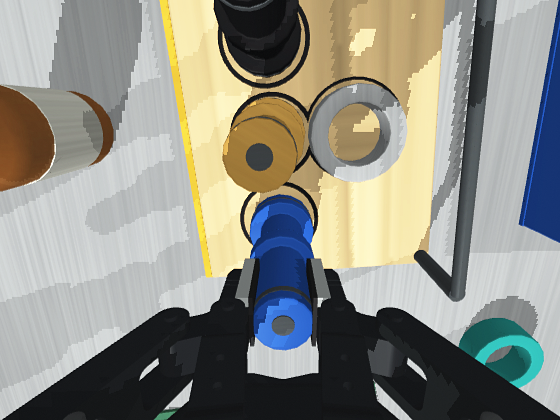

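Blue is gripped: its top is at (283,325) between the pads, and its foot is still in its circle. I record its TCP as (0.565,-0.062,0.1205), then lift.

>>> arm_command:
  series:
    - [[0,0,0,-1,0,0,0],[0,0,0,-2,0,0,0],[0,0,0,-3,0,0,0],[0,0,0,-3,0,0,0],[0,0,0,-1,0,1,0],[0,0,0,0,0.6,3,0],[0,0,0,0,1,4,0],[0,0,0,0,1,4,0],[0,0,0,0,1,4,0],[0,0,0,0,0,0,0]]

```text
time: 6.05
tool_pos: [0.5976, -0.2289, 0.2206]
tcp_rot: [1.205, 1.214, -1.211]
wrist_force: [-0.8, -0.6, -3.4]
width: 0.266
```

```bash
python3 -c "
from h import *
go([.618,-.2995,.18],(1,0))"
```

```text
t 6.05 tcp [ 0.5976 -0.2289  0.2206] w 0.266 F [-0.8 -0.6 -3.4] q [-0.4   0.22  1.72 -0.    1.21 -0.4 ]
R cols x,y,z: [[-0.005, -0.001, -1.0], [1.0, 0.002, -0.005], [0.002, -1.0, 0.001]]
turn [0.0023 0.0006 0.0049]
shift now-frame cm [4.05 2.05 7.07]  target-frame cm [4.06 2.04 7.06]
```

>>> arm_command:
  series:
    - [[0,0,0,0,0.8,3,0],[0,0,0,0,0.6,2,0],[0,0,0,0,0.3,1,0],[0,0,0,0,0,0,0],[0,0,0,2,0,0,0],[0,0,0,3,0,0,0],[0,0,0,2,0,0,0],[0,0,0,0,0,0,0],[0,0,0,0,0,0,0]]

```text
time: 6.95
tool_pos: [0.6117, -0.2872, 0.1455]
tcp_rot: [1.208, 1.223, -1.214]
wrist_force: [-0.2, 0.0, -2.0]
width: 0.262
```

```bash
python3 -c "
from h import *
go([.618,-.2995,.1105],(1,0))"
```

```text
t 6.95 tcp [ 0.6117 -0.2872  0.1455] w 0.262 F [-0.2  0.  -2. ] q [-0.48  0.35  1.69  0.    1.11 -0.48]
R cols x,y,z: [[-0.012, 0.007, -1.0], [1.0, 0.001, -0.012], [0.001, -1.0, -0.007]]
turn [ 0.0011 -0.0071  0.0116]
shift now-frame cm [3.48 0.67 1.25]  target-frame cm [3.5  0.63 1.23]
```

Approaching the mat while fixing the small tilt.

>>> arm_command:
  series:
    - [[0,-0.007,0.012,0,0.7,1.3,0],[0,0,0,1.5,0,0,0],[0,0,0,1,0,0,0],[0,0,0,0.5,0,0,0],[0,0,0,0.2,0,0,0],[0,0,0,0,0,0,0]]

```text
time: 7.55
tool_pos: [0.6217, -0.3015, 0.115]
tcp_rot: [1.209, 1.203, -1.204]
wrist_force: [0.6, -1.3, -2.9]
width: 0.269
```

```bash
python3 -c "
from h import *
go([.618,-.2995,.109],(1,0))"
```

```text
t 7.55 tcp [ 0.6217 -0.3015  0.115 ] w 0.269 F [ 0.6 -1.3 -2.9] q [-0.49  0.4   1.7   0.    1.04 -0.49]
R cols x,y,z: [[0.007, -0.003, -1.0], [1.0, 0.002, 0.007], [0.002, -1.0, 0.003]]
turn [ 0.0019  0.003  -0.0068]
shift now-frame cm [ 0.6  -0.37 -0.21]  target-frame cm [ 0.6  -0.37 -0.2 ]
```

>>> arm_command:
  series:
    - [[0,0.002,-0.006,0.3,0,0,0],[0,0,0,0.2,0,0,0],[0,0,0,0.1,0,0,0],[0,0,0,0,0,0,0],[0,0,0,0,0,0,0]]

```text
time: 8.05
tool_pos: [0.6221, -0.3017, 0.1092]
tcp_rot: [1.207, 1.208, -1.207]
wrist_force: [0.1, 1.3, -3.2]
width: 0.268
```

```bash
python3 -c "
from h import *
go([.618,-.2995,.109],(1,0))"
```

```text
t 8.05 tcp [ 0.6221 -0.3017  0.1092] w 0.268 F [ 0.1  1.3 -3.2] q [-0.49  0.41  1.69 -0.    1.04 -0.49]
R cols x,y,z: [[0.001, -0.001, -1.0], [1.0, 0.002, 0.001], [0.002, -1.0, 0.001]]
turn [ 0.0019  0.0012 -0.0012]
shift now-frame cm [ 0.02 -0.41 -0.22]  target-frame cm [ 0.02 -0.41 -0.22]
```

>>> arm_command:
  series:
    - [[0,0,0,0.1,0,0,0],[0,0,0,0,0,0,0],[0,0,0,0.1,0,0,0],[0,0,0,0,0,0,0]]

```text
time: 8.45
tool_pos: [0.6228, -0.3021, 0.1088]
tcp_rot: [1.207, 1.206, -1.207]
wrist_force: [-0.0, 1.2, -2.6]
width: 0.268
```

>>> arm_command:
  series:
    - [[0,0,0,0.25,0,0,0],[0,0,0,0,0,0,0]]

```text
time: 8.65
tool_pos: [0.6234, -0.3028, 0.1092]
tcp_rot: [1.207, 1.204, -1.206]
wrist_force: [0.0, -0.2, -2.0]
width: 0.268
```

>>> arm_command:
  series:
    - [[0,0,0,0.2,0,0,0.3],[0,0,0,0,0,0,0.35],[0,0,0,0,0,0,0.45],[0,0,0,0,0,0,0.6],[0,0,0,0,0,0,0.6],[0,0,0,0,0,0,0.6]]

```text
time: 9.25
tool_pos: [0.6245, -0.3031, 0.1074]
tcp_rot: [1.207, 1.202, -1.205]
wrist_force: [-0.1, 0.1, 0.2]
width: 0.604
```

```bash
python3 -c "
from h import *
go([.558,.002,.25],(1,0))
p,d=bot.read_camera('wrist');cv2.imwrite('pics/w3.png',p)"
```

```text
t 9.25 tcp [ 0.6245 -0.3031  0.1074] w 0.604 F [-0.1  0.1  0.2] q [-0.49  0.41  1.69 -0.    1.03 -0.49]
R cols x,y,z: [[0.007, -0.005, -1.0], [1.0, 0.002, 0.007], [0.002, -1.0, 0.005]]
turn [ 0.0021  0.0048 -0.0069]
shift now-frame cm [-14.45  -6.49 -30.46]  target-frame cm [-14.26  -6.65 -30.51]
```

View pics/w3.png

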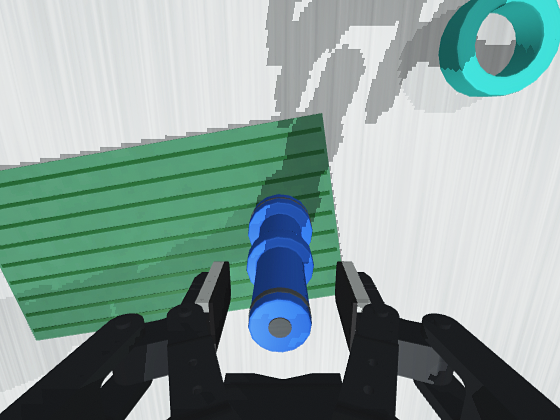

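Blue stands upright on the mat, with its top at (280,326) and its foot well inside the mat's right end. Now up and over to brass.

>>> arm_command:
  series:
    - [[0,0.005,-0.007,-2,0,0,0.6],[0,0,0,-4,0,0,0.8],[0,0,0,-4,0,0,1],[0,0,0,-4,0,0,1],[0,0,0,0,-1,-4.5,1],[0,0,0,0,-1,-4.5,1],[0,0,0,0,-1,-4.5,1],[0,0,0,0,-1,-4.5,1],[0,0,0,0,-1,-4.5,1],[0,0,0,0,-1,-4.5,1]]

```text
time: 10.3
tool_pos: [0.564, -0.0308, 0.2536]
tcp_rot: [1.217, 1.203, -1.213]
wrist_force: [1.0, -0.2, 0.2]
width: 0.999
```

>>> arm_command:
  series:
    - [[0,0,0,0,0,0,1],[0,0,0,0,0,0,1]]

```text
time: 10.5
tool_pos: [0.5625, -0.025, 0.2542]
tcp_rot: [1.213, 1.207, -1.206]
wrist_force: [0.7, -0.7, -0.3]
width: 0.999
```

```bash
python3 -c "
from h import *
go([.558,.0015,.12],(1,0))"
```

```text
t 10.5 tcp [ 0.5625 -0.025   0.2542] w 0.999 F [ 0.7 -0.7 -0.3] q [-0.09  0.05  1.85  0.    1.24 -0.09]
R cols x,y,z: [[0.004, 0.002, -1.0], [1.0, -0.001, 0.004], [-0.001, -1.0, -0.002]]
turn [-0.0009 -0.0017 -0.0042]
shift now-frame cm [13.42 -0.51 -2.63]  target-frame cm [13.42 -0.45 -2.65]
```

>>> arm_command:
  series:
    - [[0,-0.002,-0.004,0,-0.3,-2.6,1],[0,0,0,0,0,0,1],[0,0,0,3,0,0,1],[0,0,0,4,0,0,1],[0,0,0,2,0,0,1],[0,0,0,0,0,0,1],[0,0,0,0,0,0,1]]

```text
time: 11.2
tool_pos: [0.5645, -0.0073, 0.1644]
tcp_rot: [1.215, 1.197, -1.211]
wrist_force: [0.1, -0.2, 0.6]
width: 1.0
```

```bash
python3 -c "
from h import *
go([.559,.0018,.12],(1,0))"
```

```text
t 11.2 tcp [ 0.5645 -0.0073  0.1644] w 1.0 F [ 0.1 -0.2  0.6] q [-0.05  0.13  1.94 -0.    1.07 -0.05]
R cols x,y,z: [[0.007, -0.004, -1.0], [1.0, -0.007, 0.007], [-0.007, -1.0, 0.004]]
turn [-0.0075  0.0042 -0.0071]
shift now-frame cm [ 4.43 -0.59 -0.92]  target-frame cm [ 4.44 -0.55 -0.91]
```

>>> arm_command:
  series:
    - [[-0.007,0.004,-0.007,0,-0.6,-1,1],[0,0,0,0,0,0,1],[0,0,0,2,0,0,1],[0,0,0,1.7,0,0,1],[0,0,0,0.8,0,0,1],[0,0,0,0,0,0,1],[0,0,0,0,0,0,1]]

```text
time: 11.9
tool_pos: [0.5652, 0.0025, 0.1282]
tcp_rot: [1.216, 1.197, -1.198]
wrist_force: [-0.1, 0.2, -0.8]
width: 0.999
```

```bash
python3 -c "
from h import *
go([.559,.0018,.12],(1,0))"
```

```text
t 11.9 tcp [0.5652 0.0025 0.1282] w 0.999 F [-0.1  0.2 -0.8] q [-0.04  0.16  1.97 -0.    0.99 -0.04]
R cols x,y,z: [[0.016, -0.001, -1.0], [1.0, -0.0, 0.016], [-0.0, -1.0, 0.001]]
turn [-0.0002  0.0008 -0.0161]
shift now-frame cm [ 0.81 -0.64  0.07]  target-frame cm [ 0.82 -0.62  0.07]
```

>>> arm_command:
  series:
    - [[0,0,-0.016,0.3,-0.6,0,1],[0,0,0,0.5,-0.1,0,1],[0,0,0,0,0,0,1],[0,0,0,0,0,0,1]]

```text
time: 12.3
tool_pos: [0.5593, 0.0025, 0.1222]
tcp_rot: [1.21, 1.206, -1.208]
wrist_force: [0.8, -0.8, 0.6]
width: 1.003
```

```bash
python3 -c "
from h import *
go([.559,.0018,.12],(1,0))"
```

```text
t 12.3 tcp [0.5593 0.0025 0.1222] w 1.003 F [ 0.8 -0.8  0.6] q [-0.04  0.16  1.98 -0.    0.99 -0.04]
R cols x,y,z: [[0.003, -0.001, -1.0], [1.0, 0.0, 0.003], [0.0, -1.0, 0.001]]
turn [ 0.      0.001  -0.0028]
shift now-frame cm [ 0.22 -0.03  0.07]  target-frame cm [ 0.22 -0.03  0.07]
```

>>> arm_command:
  series:
    - [[0,0,-0.003,0.2,0,0,1],[0,0,0,0,0,0,0.6],[0,0,0,0,0,0,0.45],[0,0,0,0,0,0,0.35],[0,0,0,0,0,0,0.3],[0,0,0,0,0,0,0.2],[0,0,0,0,0,0,0.1],[0,0,0,0,0,0,0],[0,0,0,0,0,0,0]]

```text
time: 13.2
tool_pos: [0.559, 0.0025, 0.1203]
tcp_rot: [1.208, 1.209, -1.21]
wrist_force: [-1.4, -0.5, 1.1]
width: 0.266
```

```bash
python3 -c "
from h import *
go([.529,-.3145,.24],(1,0))
p,d=bot.read_camera('wrist');cv2.imwrite('pics/w4.png',p)"
```

```text
t 13.2 tcp [0.559  0.0025 0.1203] w 0.266 F [-1.4 -0.5  1.1] q [-0.04  0.17  1.98 -0.    0.99 -0.04]
R cols x,y,z: [[-0.001, -0.001, -1.0], [1.0, 0.0, -0.001], [0.0, -1.0, 0.001]]
turn [0.     0.0011 0.0011]
shift now-frame cm [-11.93  -3.02  31.71]  target-frame cm [-11.97  -3.    31.7 ]
```

View pics/w4.png

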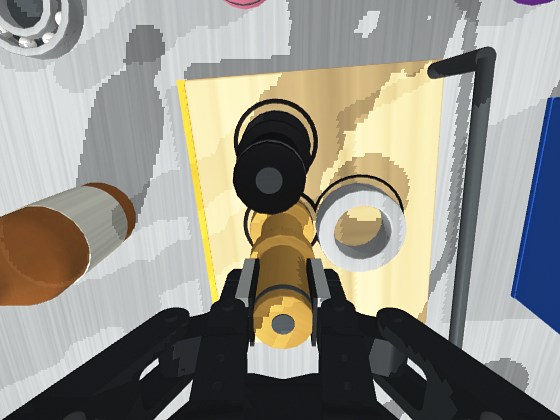

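Brass is gripped, with its foot in its circle; TCP recorded as (0.559,0.0025,0.120). Lift and carry to the middle of the mat.

>>> arm_command:
  series:
    - [[0,0,0,-1,0,0,0],[0,0,0,-3,0,0,0],[0,0,0,-4,0,0,0],[0,0,0,-3,0,0,0],[0,0,0,0,-0.2,2,0],[0,0,0,0,-0.4,4,0],[0,0,0,0,-0.4,4,0],[0,0,0,0,-0.4,4,0],[0,0,0,0,-0.4,4,0],[0,0,0,0,-0.4,4,0]]

```text
time: 14.25
tool_pos: [0.5317, -0.2178, 0.2286]
tcp_rot: [1.197, 1.228, -1.212]
wrist_force: [1.0, 0.5, -5.4]
width: 0.267
```

>>> arm_command:
  series:
    - [[0,0,0,0,-0.3,3,0],[0,0,0,0,-0.2,2,0],[0,0,0,0,0,1,0],[0,0,0,0,0,0,0],[0,0,0,0,0,0,0]]

```text
time: 14.75
tool_pos: [0.5232, -0.284, 0.2252]
tcp_rot: [1.201, 1.231, -1.22]
wrist_force: [0.4, 0.3, -6.2]
width: 0.27
```

```bash
python3 -c "
from h import *
go([.530,-.316,.109],(1,0))"
```

```text
t 14.75 tcp [ 0.5232 -0.284   0.2252] w 0.27 F [ 0.4  0.3 -6.2] q [-0.54  0.15  1.8  -0.01  1.22 -0.54]
R cols x,y,z: [[-0.021, 0.006, -1.0], [1.0, 0.003, -0.021], [0.003, -1.0, -0.006]]
turn [ 0.0029 -0.0059  0.0215]
shift now-frame cm [11.58  0.92  3.27]  target-frame cm [11.62  0.68  3.2 ]
```

>>> arm_command:
  series:
    - [[0.003,-0.006,0.022,0,0.6,2,0],[0,0,0,0,0,1.2,0],[0,0,0,0,0,0,0],[0,0,0,2,0,0,0],[0,0,0,3,0,0,0],[0,0,0,2,0,0,0],[0,0,0,1,0,0,0],[0,0,0,0,0,0,0],[0,0,0,0,0,0,0]]

```text
time: 15.65
tool_pos: [0.5324, -0.3115, 0.1447]
tcp_rot: [1.209, 1.211, -1.202]
wrist_force: [-0.4, -0.3, -4.8]
width: 0.269
```

```bash
python3 -c "
from h import *
go([.530,-.316,.109],(1,0))"
```

```text
t 15.65 tcp [ 0.5324 -0.3115  0.1447] w 0.269 F [-0.4 -0.3 -4.8] q [-0.57  0.24  1.84  0.    1.06 -0.58]
R cols x,y,z: [[0.003, 0.003, -1.0], [1.0, 0.005, 0.003], [0.005, -1.0, -0.003]]
turn [ 0.0051 -0.0027 -0.0029]
shift now-frame cm [ 3.57 -0.25  0.46]  target-frame cm [ 3.57 -0.24  0.45]
```

>>> arm_command:
  series:
    - [[0,0,0,1.2,0,0,0],[0,0,0,1,0,0,0],[0,0,0,0.7,0,0,0],[0,0,0,0.3,0,0,0],[0,0,0,0,0,0,0],[0,0,0,0,0,0,0]]

```text
time: 16.25
tool_pos: [0.5346, -0.3125, 0.1135]
tcp_rot: [1.209, 1.206, -1.2]
wrist_force: [-0.1, -0.0, -6.0]
width: 0.27
```

```bash
python3 -c "
from h import *
go([.530,-.316,.109],(1,0))"
```

```text
t 16.25 tcp [ 0.5346 -0.3125  0.1135] w 0.27 F [-0.1 -0.  -6. ] q [-0.57  0.28  1.86  0.    1.   -0.58]
R cols x,y,z: [[0.008, -0.0, -1.0], [1.0, 0.005, 0.008], [0.005, -1.0, 0.0]]
turn [ 0.0052  0.0001 -0.0076]
shift now-frame cm [ 0.45 -0.46  0.35]  target-frame cm [ 0.45 -0.46  0.35]
```

>>> arm_command:
  series:
    - [[0,0,-0.008,0.3,-0.2,0,0],[0,0,0,0.2,0,0,0],[0,0,0,0.2,0,0,0],[0,0,0,0,0,0,0],[0,0,0,0,0,0,0]]

```text
time: 16.75
tool_pos: [0.5338, -0.3136, 0.1088]
tcp_rot: [1.205, 1.208, -1.205]
wrist_force: [0.1, -0.3, -5.0]
width: 0.27
```

>>> arm_command:
  series:
    - [[0,0,0,0.2,0,0,0],[0,0,0,0.1,0,0,0],[0,0,0,0,0,0,0.3],[0,0,0,0,0,0,0.35],[0,0,0,0,0,0,0.45],[0,0,0,0,0,0,0.6],[0,0,0,0,0,0,0.6],[0,0,0,0,0,0,0.6]]

```text
time: 17.55
tool_pos: [0.537, -0.3158, 0.1106]
tcp_rot: [1.204, 1.2, -1.202]
wrist_force: [-0.6, 0.8, 0.4]
width: 0.599
```

```bash
python3 -c "
from h import *
go([.556,.058,.25],(1,0))
p,d=bot.read_camera('wrist');cv2.imwrite('pics/w5.png',p)"
```

```text
t 17.55 tcp [ 0.537  -0.3158  0.1106] w 0.599 F [-0.6  0.8  0.4] q [-0.57  0.28  1.86 -0.    0.99 -0.58]
R cols x,y,z: [[0.009, -0.007, -1.0], [1.0, 0.005, 0.009], [0.005, -1.0, 0.007]]
turn [ 0.0054  0.0074 -0.0092]
shift now-frame cm [-14.2    2.23 -37.27]  target-frame cm [-13.94   1.9  -37.38]
```

View pics/w5.png

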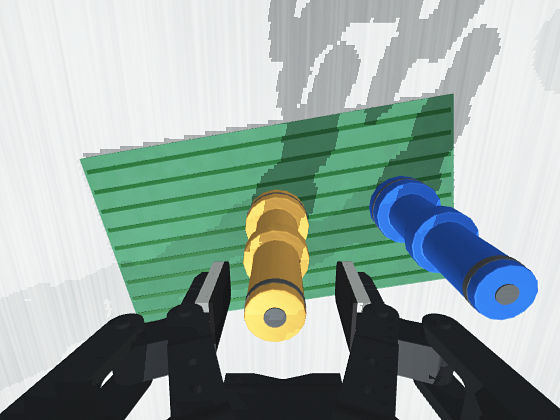

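Brass stands at (275,317) on the mat, with blue beside it at (505,292), both upright. Now the black punch.

>>> arm_command:
  series:
    - [[0.005,0.007,-0.009,-2,0,0,0.6],[0,0,0,-4,0,0,0.8],[0,0,0,-4,0,0,1],[0,0,0,-4,0,0,1],[0,0,0,0,0,-4.7,1],[0,0,0,0,0,-4.7,1],[0,0,0,0,0,-4.7,1],[0,0,0,0,0,-4.7,1],[0,0,0,0,0,-4.7,1],[0,0,0,0,0,-4.7,1]]

```text
time: 18.6
tool_pos: [0.5381, -0.0308, 0.2568]
tcp_rot: [1.219, 1.201, -1.215]
wrist_force: [1.2, -0.0, 0.5]
width: 0.999
```

>>> arm_command:
  series:
    - [[0,0,0,0,0,-3.7,1],[0,0,0,0,0,-3,1],[0,0,0,0,0,-1,1],[0,0,0,0,0,0,1],[0,0,0,0,0,0,1],[0,0,0,0,0,0,1]]

```text
time: 19.2
tool_pos: [0.5379, 0.0532, 0.2572]
tcp_rot: [1.215, 1.203, -1.209]
wrist_force: [-0.2, 0.1, -0.3]
width: 1.001
```

```bash
python3 -c "
from h import *
go([.5545,.0575,.12],(1,0))
p,d=bot.read_camera('wrist');cv2.imwrite('pics/w6.png',p);i=bot.camera_info('wrist');C=cloud(d,i)
for a,b in ((.128,.142),(.035,.043)):
  m=(C[...,2]>a)&(C[...,2]<b)
  n,l,st,ce=cv2.connectedComponentsWithStats(m.astype(np.uint8))
  for k in range(1,n):
    if st[k,4]>200: print(st[k],C[l==k].mean(0).round(4))
"
```

```text
t 19.2 tcp [0.5379 0.0532 0.2572] w 1.001 F [-0.2  0.1 -0.3] q [ 0.05  0.    1.89 -0.    1.24  0.06]
R cols x,y,z: [[0.005, -0.0, -1.0], [1.0, -0.004, 0.005], [-0.004, -1.0, 0.0]]
turn [-0.0044  0.0002 -0.0048]
shift now-frame cm [13.72  1.6  -0.44]  target-frame cm [13.72  1.66 -0.43]
[287 189  32  33 805] [0.5554 0.0583 0.135 ]
[124 254  35  33 819] [0.4223 0.0042 0.1385]
[461 147  99 140 683] [0.7556 0.0243 0.039 ]
[277 160  41  32 422] [0.5532 0.068  0.0374]
[475 196  85  89 690] [ 0.8347 -0.0332  0.0388]
[ 322  204   53   50 1289] [0.6135 0.0018 0.0391]
```

>>> arm_command:
  series:
    - [[-0.004,0,-0.005,0,1.2,-0.5,1],[0,0,0,0,0,0,1],[0,0,0,3,0,0,1],[0,0,0,4,0,0,1],[0,0,0,3,0,0,1],[0,0,0,1,0,0,1],[0,0,0,0,0,0,1],[0,0,0,0,0,0,1]]

```text
time: 20.05
tool_pos: [0.5563, 0.0533, 0.1472]
tcp_rot: [1.217, 1.201, -1.211]
wrist_force: [0.7, 0.5, 0.7]
width: 1.003
```

```bash
python3 -c "
from h import *
go([.555,.0585,.12],(1,0))"
```

```text
t 20.05 tcp [0.5563 0.0533 0.1472] w 1.003 F [0.7 0.5 0.7] q [ 0.05  0.13  1.97 -0.    1.04  0.06]
R cols x,y,z: [[0.006, -0.001, -1.0], [1.0, -0.008, 0.006], [-0.008, -1.0, 0.001]]
turn [-0.0078  0.0009 -0.0057]
shift now-frame cm [ 2.72 -0.15 -0.52]  target-frame cm [ 2.72 -0.13 -0.52]
```

>>> arm_command:
  series:
    - [[-0.008,0,-0.006,0,-0.3,-0.5,1],[0,0,0,1.4,0,0,1],[0,0,0,0.9,-0.1,0,1],[0,0,0,0.4,0,0,1],[0,0,0,0,0,0,1],[0,0,0,0,0,0,1]]

```text
time: 20.65
tool_pos: [0.5557, 0.0591, 0.1232]
tcp_rot: [1.212, 1.204, -1.203]
wrist_force: [-0.3, -0.9, -0.5]
width: 0.999
```

```bash
python3 -c "
from h import *
go([.555,.0585,.12],(1,0))"
```

```text
t 20.65 tcp [0.5557 0.0591 0.1232] w 0.999 F [-0.3 -0.9 -0.5] q [ 0.06  0.16  1.99 -0.    0.99  0.06]
R cols x,y,z: [[0.008, -0.0, -1.0], [1.0, 0.001, 0.008], [0.001, -1.0, 0.0]]
turn [ 0.0012  0.0004 -0.0079]
shift now-frame cm [ 0.32 -0.07  0.06]  target-frame cm [ 0.32 -0.07  0.06]
```

>>> arm_command:
  series:
    - [[0,0,-0.008,0.3,0,0,1],[0,0,0,0,0,0,0.6],[0,0,0,0,0,0,0.45],[0,0,0,0,0,0,0.35],[0,0,0,0,0,0,0.3],[0,0,0,0,0,0,0.2],[0,0,0,0,0,0,0.1],[0,0,0,0,0,0,0],[0,0,0,0,0,0,0]]

```text
time: 21.55
tool_pos: [0.5559, 0.0591, 0.1207]
tcp_rot: [1.208, 1.21, -1.209]
wrist_force: [-0.8, 0.2, 0.4]
width: 0.275
```

```bash
python3 -c "
from h import *
go([.443,-.3325,.22],(1,0))"
```

```text
t 21.55 tcp [0.5559 0.0591 0.1207] w 0.275 F [-0.8  0.2  0.4] q [ 0.06  0.17  1.98 -0.    0.99  0.06]
R cols x,y,z: [[-0.0, -0.0, -1.0], [1.0, 0.001, -0.0], [0.001, -1.0, 0.0]]
turn [0.0011 0.0004 0.0003]
shift now-frame cm [ -9.91 -11.33  39.15]  target-frame cm [ -9.93 -11.29  39.16]
```

>>> arm_command:
  series:
    - [[0,0,0,-1,0,0,0],[0,0,0,-3,0,0,0],[0,0,0,-4,0,0,0],[0,0,0,-4,0,0,0],[0,0,0,0,0,2,0],[0,0,0,0,0,4,0],[0,0,0,0,0,4,0],[0,0,0,0,0,4,0],[0,0,0,0,-0.5,4,0],[0,0,0,0,-1,4,0]]

```text
time: 22.55
tool_pos: [0.538, -0.1625, 0.2428]
tcp_rot: [1.197, 1.222, -1.207]
wrist_force: [1.1, 0.2, -4.6]
width: 0.266
```

>>> arm_command:
  series:
    - [[0,0,0,0,-1.5,4,0],[0,0,0,0,-1.5,4,0],[0,0,0,0,-1.5,4,0],[0,0,0,0,-1,3,0],[0,0,0,0,-0.5,1.5,0],[0,0,0,0,0,0,0],[0,0,0,0,0,0,0]]

```text
time: 23.25
tool_pos: [0.4725, -0.338, 0.2407]
tcp_rot: [1.202, 1.225, -1.215]
wrist_force: [0.4, 0.8, -5.0]
width: 0.266
```

```bash
python3 -c "
from h import *
go([.443,-.332,.109],(1,0))"
```

```text
t 23.25 tcp [ 0.4725 -0.338   0.2407] w 0.266 F [ 0.4  0.8 -5. ] q [-0.66  0.1   1.81 -0.01  1.24 -0.66]
R cols x,y,z: [[-0.015, 0.004, -1.0], [1.0, 0.004, -0.015], [0.004, -1.0, -0.004]]
turn [ 0.0044 -0.004   0.0149]
shift now-frame cm [13.22 -2.75 -0.56]  target-frame cm [13.17 -2.95 -0.6 ]
```

>>> arm_command:
  series:
    - [[0.004,-0.004,0.015,0,-2,-0.5,0],[0,0,0,0,-1.2,0,0],[0,0,0,0,0,0,0],[0,0,0,3,0,0,0],[0,0,0,3,0,0,0],[0,0,0,2,0,0,0],[0,0,0,1,0,0,0],[0,0,0,0,0,0,0],[0,0,0,0,0,0,0]]

```text
time: 24.15
tool_pos: [0.4474, -0.3276, 0.1513]
tcp_rot: [1.206, 1.207, -1.197]
wrist_force: [0.0, 0.6, -3.4]
width: 0.264
```

```bash
python3 -c "
from h import *
go([.443,-.332,.109],(1,0))"
```

```text
t 24.15 tcp [ 0.4474 -0.3276  0.1513] w 0.264 F [ 0.   0.6 -3.4] q [-0.68  0.12  1.97  0.01  1.04 -0.69]
R cols x,y,z: [[0.008, -0.001, -1.0], [1.0, 0.009, 0.008], [0.009, -1.0, 0.001]]
turn [ 0.009   0.001  -0.0083]
shift now-frame cm [ 4.23 -0.48  0.43]  target-frame cm [ 4.23 -0.44  0.44]
```

>>> arm_command:
  series:
    - [[0.009,0,-0.008,1.2,-0.6,0.3,0],[0,0,0,1.2,0,0,0],[0,0,0,0.8,0,0,0],[0,0,0,0.4,0,0,0],[0,0,0,0,0,0,0],[0,0,0,0,0,0,0]]

```text
time: 24.75
tool_pos: [0.4432, -0.3327, 0.1154]
tcp_rot: [1.208, 1.202, -1.209]
wrist_force: [-0.4, 0.4, -4.5]
width: 0.271
```

```bash
python3 -c "
from h import *
go([.443,-.332,.109],(1,0))"
```

```text
t 24.75 tcp [ 0.4432 -0.3327  0.1154] w 0.271 F [-0.4  0.4 -4.5] q [-0.69  0.16  2.   -0.    0.97 -0.69]
R cols x,y,z: [[0.004, -0.005, -1.0], [1.0, -0.001, 0.004], [-0.001, -1.0, 0.005]]
turn [-0.001   0.0046 -0.0041]
shift now-frame cm [ 0.64 -0.02 -0.07]  target-frame cm [ 0.64 -0.02 -0.07]
```

>>> arm_command:
  series:
    - [[0,0.004,-0.005,0.3,0,0,0],[0,0,0,0.3,0,0,0],[0,0,0,0.2,0,0,0],[0,0,0,0,0,0,0],[0,0,0,0.1,0,0,0],[0,0,0,0,0,0,0]]

```text
time: 25.35
tool_pos: [0.4446, -0.3342, 0.1088]
tcp_rot: [1.208, 1.205, -1.21]
wrist_force: [-0.0, 0.1, -3.9]
width: 0.268
```

>>> arm_command:
  series:
    - [[0,0,0,0.2,0,0,0],[0,0,0,0,0,0,0.3],[0,0,0,0,0,0,0.35],[0,0,0,0,0,0,0.45],[0,0,0,0,0,0,0.6],[0,0,0,0,0,0,0.6],[0,0,0,0,0,0,0.6]]

```text
time: 26.05
tool_pos: [0.4471, -0.3362, 0.1106]
tcp_rot: [1.207, 1.198, -1.208]
wrist_force: [-0.5, -0.8, 0.9]
width: 0.6
```

```bash
python3 -c "
from h import *
go([.612,.002,.25],(1,0))
p,d=bot.read_camera('wrist');cv2.imwrite('pics/w7.png',p)
p,d=bot.read_camera('top');cv2.imwrite('pics/t7.png',p)
"
```

```text
t 26.05 tcp [ 0.4471 -0.3362  0.1106] w 0.6 F [-0.5 -0.8  0.9] q [-0.69  0.17  2.   -0.    0.96 -0.69]
R cols x,y,z: [[0.007, -0.008, -1.0], [1.0, -0.001, 0.007], [-0.001, -1.0, 0.008]]
turn [-0.0007  0.008  -0.0071]
shift now-frame cm [-14.09  16.57 -33.72]  target-frame cm [-13.94  16.49 -33.82]
```

View pics/w7.png

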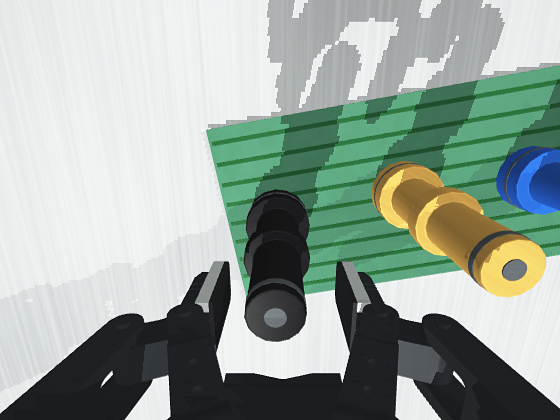

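All three punches stand upright on the mat: black (275,315), brass (510,268), blue at the right edge (540,180). Step 1 looks met. Next is the ring.

>>> arm_command:
  series:
    - [[0,0.008,-0.007,-2,0,0,0.6],[0,0,0,-4,0,0,0.8],[0,0,0,-4,0,0,1],[0,0,0,-4,0,0,1],[0,0,0,0,2,-4.2,1],[0,0,0,0,2.2,-4.2,1],[0,0,0,0,2.2,-4.2,1],[0,0,0,0,2.2,-4.2,1],[0,0,0,0,2.2,-4.2,1],[0,0,0,0,2.2,-4.2,1]]

```text
time: 27.15
tool_pos: [0.5802, -0.0822, 0.2571]
tcp_rot: [1.22, 1.201, -1.218]
wrist_force: [0.6, -0.8, 0.4]
width: 1.001
```

>>> arm_command:
  series:
    - [[0,0,0,0,2.2,-4.2,1],[0,0,0,0,2.2,-4,1],[-0.14,0,0,0,0,0,1],[-0.14,0,0,0,0,0,1],[-0.14,0,0,0,0,0,1],[-0.14,0,0,0,0,0,1],[-0.14,0,0,0,0,0,1],[-0.14,0,0,0,0,0,1],[-0.14,0,0,0,0,0,1],[-0.14,0,0,0,0,0,1]]

```text
time: 28.15
tool_pos: [0.6287, 0.0127, 0.2546]
tcp_rot: [0.322, 1.547, -0.319]
wrist_force: [0.5, 0.3, -0.1]
width: 0.999
```

```bash
python3 -c "
from h import *
go([.612,.002,.25],(-.075,1))
"
```

```text
t 28.15 tcp [0.6287 0.0127 0.2546] w 0.999 F [ 0.5  0.3 -0.1] q [-0.02  0.18  1.71  0.    1.26 -1.18]
R cols x,y,z: [[0.0, 0.002, -1.0], [0.397, 0.918, 0.002], [0.918, -0.397, -0.0]]
turn [-4.836e-01  1.000e-04 -2.000e-03]
shift now-frame cm [ 0.45 -1.64 -1.11]  target-frame cm [ 0.46 -0.94 -1.75]
```

>>> arm_command:
  series:
    - [[-0.14,0,0,0,0,0,1],[-0.14,0,0,0,0,0,1],[-0.14,0,0,0,0,0,1],[-0.05,0,0,0,-1,-1.7,1],[0,0,0,0,0,0,1],[0,0,0,0,0,0,1],[0,0,0,0,0,0,1]]

```text
time: 28.85
tool_pos: [0.6117, 0.0025, 0.253]
tcp_rot: [-0.063, 1.571, 0.067]
wrist_force: [-0.3, -0.6, -0.7]
width: 1.0
```

```bash
python3 -c "
from h import *
go([.612,.002,.25],(-.075,1))
p,d=bot.read_camera('wrist');cv2.imwrite('pics/w8.png',p);i=bot.camera_info('wrist');C=cloud(d,i)
m=(C[...,2]>.035)&(C[...,2]<.043)
n,l,st,ce=cv2.connectedComponentsWithStats(m.astype(np.uint8))
for k in range(1,n):
    if st[k,4]>200: 
      v,u=np.where(l==k);(cx,cy),r=cv2.minEnclosingCircle(np.stack([u,v],1).astype(np.float32))
      print(st[k],C[l==k].mean(0).round(4),ray(i,cx,cy,.039).round(4))
"
```

```text
t 28.85 tcp [0.6117 0.0025 0.253 ] w 1.0 F [-0.3 -0.6 -0.7] q [-0.04  0.15  1.74  0.    1.25 -1.69]
R cols x,y,z: [[-0.001, 0.003, -1.0], [-0.082, 0.997, 0.003], [0.997, 0.082, -0.001]]
turn [ 0.0076 -0.0008 -0.0026]
shift now-frame cm [ 0.3  -0.06  0.02]  target-frame cm [ 0.3  -0.05  0.02]
[ 253  159   56   55 1459] [6.129e-01 6.000e-04 3.920e-02] [6.128e-01 6.000e-04 3.900e-02]
[211 296 134   8 503] [0.751  0.0078 0.039 ] [0.7528 0.0083 0.039 ]
[216 312 125  57 644] [0.8409 0.0208 0.0391] [0.8071 0.0132 0.039 ]
```

View pics/w8.png

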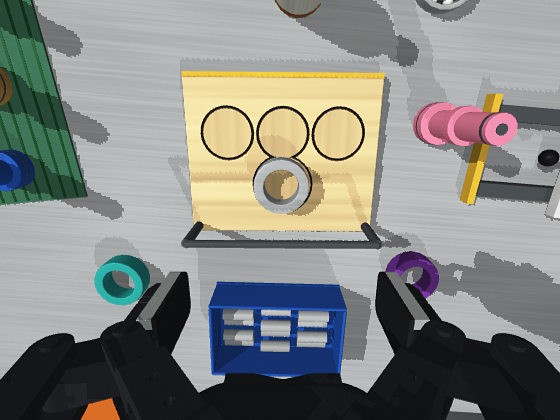

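The ring is at (282,184), alone on the rack. The three empty circles are at (227,132), (282,132) and (338,133). I'll measure the circles too, then descend with the jaws straddling the ring along y.

```bash
python3 -c "
from h import *
p=cv2.imread('pics/w8.png');i=bot.camera_info('wrist')
g=cv2.cvtColor(p,6)
m=(g<70).astype(np.uint8);m[:100]=0;m[162:]=0;m[:,:195]=0;m[:,370:]=0
n,l,st,ce=cv2.connectedComponentsWithStats(m,connectivity=8)
for k in range(1,n):
  if st[k,4]>80:
    print(st[k],ray(i,st[k,0]+(st[k,2]-1)/2,st[k,1]+(st[k,3]-1)/2,.015).round(4))
"
```

```text
[201 105  53  55 344] [ 0.5634 -0.0619  0.015 ]
[256 106  53  56 339] [ 0.56   -0.0023  0.015 ]
[312 106  53  55 355] [0.5544 0.0582 0.015 ]
```

>>> arm_command:
  series:
    - [[0.007,0,-0.003,2,0,0,1],[0,0,0,4,0,0,1],[0,0,0,4,0,0,1],[0,0,0,4,0,0,1],[0,0,0,2,0,0,1],[0,0,0,0,0,0,1],[0,0,0,0,0,0,1]]

```text
time: 29.6
tool_pos: [0.6184, 0.0043, 0.0916]
tcp_rot: [-0.058, 1.561, 0.057]
wrist_force: [0.4, -1.6, -0.4]
width: 1.0
```

```bash
python3 -c "
from h import *
go([.612,.0015,.042],(-.075,1))
"
```

```text
t 29.6 tcp [0.6184 0.0043 0.0916] w 1.0 F [ 0.4 -1.6 -0.4] q [-0.03  0.3   1.88  0.    0.96 -1.68]
R cols x,y,z: [[0.009, -0.0, -1.0], [-0.073, 0.997, -0.001], [0.997, 0.073, 0.009]]
turn [-0.0018  0.0091  0.0007]
shift now-frame cm [ 4.95 -0.23 -0.71]  target-frame cm [ 4.96 -0.23 -0.66]
```

>>> arm_command:
  series:
    - [[0,0.009,0,0,-0.2,-0.7,1],[0,0,0,0,0,0,1],[0,0,0,1.8,0,-0.1,1],[0,0,0,1.6,0,-0.1,1],[0,0,0,0.8,0,0,1],[0,0,0,0,0,0,1],[0,0,0,0,0,0,1]]

```text
time: 30.3
tool_pos: [0.6163, 0.0012, 0.0574]
tcp_rot: [-0.058, 1.555, 0.055]
wrist_force: [0.1, -1.0, 0.2]
width: 0.998
```

```bash
python3 -c "
from h import *
go([.612,.0015,.040],(-.075,1))
p,d=bot.read_camera('wrist');cv2.imwrite('pics/w9.png',p)
"
```

```text
t 30.3 tcp [0.6163 0.0012 0.0574] w 0.998 F [ 0.1 -1.   0.2] q [-0.04  0.33  1.91 -0.    0.89 -1.68]
R cols x,y,z: [[0.015, -0.001, -1.0], [-0.072, 0.997, -0.002], [0.997, 0.073, 0.015]]
turn [-0.0023  0.015   0.0025]
shift now-frame cm [ 1.73  0.07 -0.45]  target-frame cm [ 1.74  0.07 -0.42]
```

View pics/w9.png

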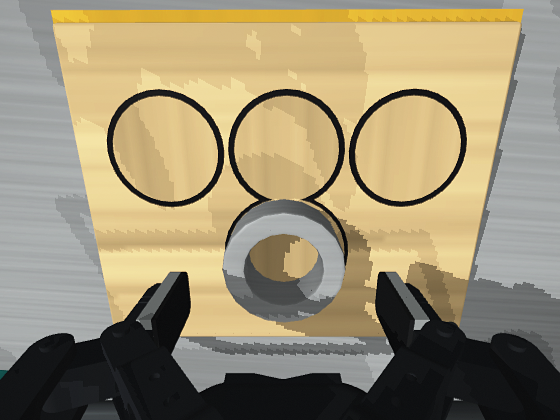

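```bash
python3 -c "
from h import *
p,d=bot.read_camera('wrist');i=bot.camera_info('wrist');C=cloud(d,i)
s=bot.read_state();print(s['tool_pos'])
for u0,u1 in((130,190),(377,430)):
  Q=C[265:340,u0:u1].reshape(-1,3);Q=Q[(d[265:340,u0:u1].ravel()>0)&(d[265:340,u0:u1].ravel()<.3)]
  Q=Q[(abs(Q[:,1])<.075)&(Q[:,2]>.02)&(Q[:,2]<.12)]
  print(len(Q),np.percentile(Q[:,2],[0,1,5,50]).round(4),Q[Q[:,2].argmin()].round(4))
"
```

```text
[0.61631874 0.00118573 0.05758128]
3139 [0.048  0.0511 0.0544 0.0734] [ 0.6184 -0.0427  0.048 ]
2930 [0.0488 0.051  0.0544 0.0722] [0.6125 0.0434 0.0488]
```

>>> arm_command:
  series:
    - [[0,0.015,0.002,0,0,-0.5,1],[0,0,0,1,0,0,1],[0,0,0,0.6,0,0,1],[0,0,0,0,0,0,1],[0,0,0,0,0,0,1]]

```text
time: 30.9
tool_pos: [0.6116, 0.0008, 0.0411]
tcp_rot: [-0.057, 1.569, 0.057]
wrist_force: [0.5, -0.4, 0.2]
width: 1.0
```

```bash
python3 -c "
from h import *
go([.612,.0015,.036],(-.075,1))
"
```

```text
t 30.9 tcp [0.6116 0.0008 0.0411] w 1.0 F [ 0.5 -0.4  0.2] q [-0.04  0.36  1.91 -0.    0.87 -1.68]
R cols x,y,z: [[0.001, -0.0, -1.0], [-0.073, 0.997, -0.0], [0.997, 0.073, 0.001]]
turn [-0.0023  0.0006  0.0004]
shift now-frame cm [0.51 0.07 0.04]  target-frame cm [0.51 0.07 0.04]
```

Open tips stand about 9 mm ahead of the TCP, so I can go a bit lower before closing.

>>> arm_command:
  series:
    - [[0,0,0,0.5,0,0,1],[0,0,0,0.3,0,0,1],[0,0,0,0,0,0,0.9],[0,0,0,0,0,0,0.8],[0,0,0,0,0,0,0.75],[0,0,0,0,0,0,0.7],[0,0,0,0,0,0,0.65],[0,0,0,0,0,0,0.5],[0,0,0,0,0,0,0],[0,0,0,0,0,0,0]]
  newtons: 60

```text
time: 31.9
tool_pos: [0.6119, 0.0009, 0.033]
tcp_rot: [-0.057, 1.569, 0.057]
wrist_force: [-0.2, 0.6, -0.0]
width: 0.686
```

```bash
python3 -c "
from h import *
go([.556,.3735,.2],(-.075,1))
p,d=bot.read_camera('wrist');cv2.imwrite('pics/w10.png',p)
"
```

```text
t 31.9 tcp [0.6119 0.0009 0.033 ] w 0.686 F [-0.2  0.6 -0. ] q [-0.04  0.37  1.92 -0.    0.86 -1.68]
R cols x,y,z: [[0.001, -0.0, -1.0], [-0.073, 0.997, -0.0], [0.997, 0.073, 0.001]]
turn [-0.0022  0.0012  0.0004]
shift now-frame cm [-16.72  37.57  -2.86]  target-frame cm [-16.7   37.58  -2.79]
```

View pics/w10.png

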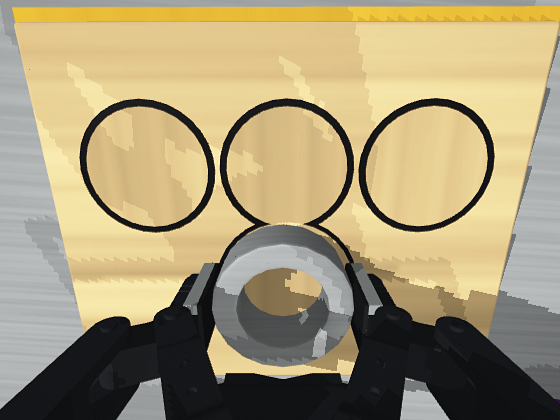

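The ring is held between the pads, centred at (284,300). Lift it and carry it to the shuttle above all obstacles.

>>> arm_command:
  series:
    - [[0,0,0,-1,0,0,0],[0,0,0,-2,0,0,0],[0,0,0,-4,0,0,0],[0,0,0,-4,0,0,0],[0,0,0,-4,0,0,0],[0,0,0,-3,0,0,0],[0,0,0,0,1,0,0],[0,0,0,0,3,0,0],[0,0,0,0,3.5,0,0],[0,0,0,0,3.5,0,0]]

```text
time: 32.95
tool_pos: [0.5989, 0.1102, 0.2153]
tcp_rot: [-0.052, 1.581, 0.05]
wrist_force: [0.3, -1.0, -3.2]
width: 0.692
```

```bash
python3 -c "
from h import *
go([.556,.3735,.2],(0,1))
"
```

```text
t 32.95 tcp [0.5989 0.1102 0.2153] w 0.692 F [ 0.3 -1.  -3.2] q [ 0.14  0.17  1.79  0.    1.19 -1.49]
R cols x,y,z: [[-0.01, -0.001, -1.0], [-0.065, 0.998, -0.001], [0.998, 0.065, -0.01]]
turn [ 0.065  -0.0103  0.0011]
shift now-frame cm [ 1.54 26.55 -2.55]  target-frame cm [ 1.53 26.33 -4.29]
```

>>> arm_command:
  series:
    - [[0.06,-0.01,0,0,3.5,-0.3,0],[0,0,0,0,3.7,-0.3,0],[0,0,0,0,3.7,-0.3,0],[0,0,0,0,3.7,-0.3,0],[0,0,0,0,3.7,-0.3,0],[0,0,0,0,3,-0.2,0],[0,0,0,0,1.5,0,0],[0,0,0,0,0,0,0],[0,0,0,0,0,0,0]]

```text
time: 33.85
tool_pos: [0.5646, 0.3514, 0.1963]
tcp_rot: [-0.014, 1.595, -0.0]
wrist_force: [-0.6, -0.3, -2.9]
width: 0.692
```

```bash
python3 -c "
from h import *
go([.556,.3735,.15],(0,1))
"
```

```text
t 33.85 tcp [0.5646 0.3514 0.1963] w 0.692 F [-0.6 -0.3 -2.9] q [ 0.52  0.3   1.67  0.    1.2  -1.06]
R cols x,y,z: [[-0.024, -0.009, -1.0], [-0.009, 1.0, -0.009], [1.0, 0.009, -0.024]]
turn [ 0.0088 -0.0244  0.0093]
shift now-frame cm [ 4.63  2.26 -0.73]  target-frame cm [ 4.63  2.21 -0.86]
```

>>> arm_command:
  series:
    - [[0.009,-0.024,0.009,0,2.2,-0.9,0],[0,0,0,0,0,0,0],[0,0,0,0,0,0,0],[0,0,0,0,0,0,0]]

```text
time: 34.25
tool_pos: [0.5556, 0.3677, 0.1941]
tcp_rot: [0.0, 1.574, -0.008]
wrist_force: [0.3, 0.4, -2.7]
width: 0.687
```

```bash
python3 -c "
from h import *
go([.556,.3735,.15],(0,1))
p,d=bot.read_camera('wrist');cv2.imwrite('pics/w11.png',p);np.savez('w11.npz',p=p,d=d);
p,d=bot.read_camera('top');cv2.imwrite('pics/t11.png',p)
"
```

```text
t 34.25 tcp [0.5556 0.3677 0.1941] w 0.687 F [ 0.3  0.4 -2.7] q [ 0.55  0.29  1.68 -0.    1.17 -1.02]
R cols x,y,z: [[-0.003, -0.005, -1.0], [0.005, 1.0, -0.005], [1.0, -0.005, -0.003]]
turn [-0.0053 -0.0028  0.0048]
shift now-frame cm [4.4  0.6  0.05]  target-frame cm [4.41 0.58 0.04]
```

View pics/w11.png

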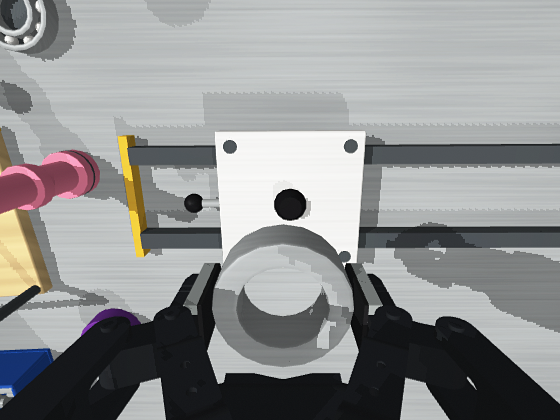

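The spigot is visible at (290,204) beyond the held ring, whose hole is at (284,295). I measure both in the same frame.

```bash
python3 -c "
from h import *
f=np.load('w11.npz');p,d=f['p'],f['d'];i=bot.camera_info('wrist');C=cloud(d,i)
m=((C[...,2]>.039)&(C[...,2]<.052)).astype(np.uint8);m[:180]=0;m[230:]=0;m[:,:265]=0;m[:,315:]=0
Q=C[m>0];print('spigot top',len(Q),Q.mean(0).round(4),Q[:,:2].min(0).round(4),Q[:,:2].max(0).round(4))
dk=(p.max(2)<60).astype(np.uint8);dk[:180]=0;dk[225:]=0;dk[:,:265]=0;dk[:,315:]=0
v,u=np.where(dk);print('dark',u.min(),u.max(),v.min(),v.max(),ray(i,(u.min()+u.max())/2,(v.min()+v.max())/2,.040).round(4))
print('plate z',np.median(C[140:180,250:330,2]))
z=C[...,2];m=(z>.194)&(z<.207);m[:220]=0;m[370:]=0;m[:,:212]=0;m[:,356:]=0
for a in np.arange(.19,.21,.002): 
  mm=(z>a)&(z<=a+.002);mm[:220]=0;mm[370:]=0;mm[:,:212]=0;mm[:,356:]=0;print(round(a,3),mm.sum(),end='; ')
n,l,st,ce=cv2.connectedComponentsWithStats(m.astype(np.uint8));k=1+st[1:,4].argmax();v,u=np.where(l==k);Q=C[l==k];print('\nring',st[k],Q.mean(0).round(4),Q.min(0).round(4),Q.max(0).round(4))
A=np.c_[2*Q[:,:2],np.ones(len(Q))]
# plane fit
c,_,_,_=np.linalg.lstsq(np.c_[Q[:,:2]-Q[:,:2].mean(0),np.ones(len(Q))],Q[:,2],rcond=None);print('tilt',c)
cs=cv2.findContours((l==k).astype(np.uint8),cv2.RETR_EXTERNAL,cv2.CHAIN_APPROX_NONE)[0][0];e=cv2.fitEllipse(cs);print(e,ray(i,*e[0],np.median(Q[:,2])).round(4))
"
```

```text
spigot top 683 [0.5592 0.3729 0.044 ] [0.547  0.3597] [0.574  0.3865]
dark 274 305 189 219 [0.5588 0.3727 0.04  ]
plate z 0.033480202178301804
0.19 522; 0.192 525; 0.194 519; 0.196 603; 0.198 2402; 0.2 6271; 0.202 64; 0.204 17; 0.206 3; 0.208 0; 
ring [ 212  237  144  130 9879] [0.5553 0.3676 0.1999] [0.5275 0.3375 0.194 ] [0.5876 0.3978 0.2067]
tilt [ 0.00051365 -0.00276965  0.19986347]
((283.298583984375, 302.4895324707031), (127.28932189941406, 147.40542602539062), 92.33090209960938) [0.5545 0.3676 0.2003]
```

```bash
python3 -c "
from h import *
go([.556,.3735,.15],(0,1))"
```

```text
t 34.35 tcp [0.5558 0.3677 0.1941] w 0.687 F [-0.2  1.2 -2.4] q [ 0.55  0.29  1.68 -0.    1.17 -1.02]
R cols x,y,z: [[-0.003, -0.005, -1.0], [0.006, 1.0, -0.005], [1.0, -0.006, -0.003]]
turn [-0.0055 -0.0026  0.0047]
shift now-frame cm [4.41 0.6  0.03]  target-frame cm [4.41 0.58 0.02]
```

>>> arm_command:
  series:
    - [[-0.005,-0.003,0.005,0,0.5,0.1,0],[0,0,0,0,0,0,0],[0,0,0,2,0,0,0],[0,0,0,3,0,0,0],[0,0,0,2,0,0,0],[0,0,0,1,0,0,0],[0,0,0,0,0,0,0],[0,0,0,0,0,0,0]]

```text
time: 35.15
tool_pos: [0.5609, 0.3731, 0.1153]
tcp_rot: [0.005, 1.564, 0.001]
wrist_force: [0.0, 0.8, -2.4]
width: 0.689
```

```bash
python3 -c "
from h import *
go([.559,.3728,.072],(0,1))"
```

```text
t 35.15 tcp [0.5609 0.3731 0.1153] w 0.689 F [ 0.   0.8 -2.4] q [ 0.55  0.37  1.74 -0.    1.03 -1.02]
R cols x,y,z: [[0.006, 0.004, -1.0], [0.002, 1.0, 0.004], [1.0, -0.002, 0.006]]
turn [-0.0022  0.0064 -0.0038]
shift now-frame cm [ 4.32 -0.05 -0.22]  target-frame cm [ 4.33 -0.03 -0.19]
```

>>> arm_command:
  series:
    - [[-0.002,0.006,-0.004,1,0,-0.4,0],[0,0,0,1.2,0,-0.1,0],[0,0,0,1,0,0,0],[0,0,0,0.5,0,0,0],[0,0,0,0,0,0,0],[0,0,0,0,0,0,0]]

```text
time: 35.75
tool_pos: [0.5573, 0.3745, 0.0783]
tcp_rot: [0.002, 1.567, 0.002]
wrist_force: [-0.2, -0.5, -2.0]
width: 0.688
```

```bash
python3 -c "
from h import *
go([.559,.3728,.066],(0,1))
p,d=bot.read_camera('wrist');cv2.imwrite('pics/w12.png',p)
p,d=bot.read_camera('top');cv2.imwrite('pics/t12.png',cv2.resize(p[150:280,50:230],None,fx=4,fy=4))"
```

```text
t 35.75 tcp [0.5573 0.3745 0.0783] w 0.688 F [-0.2 -0.5 -2. ] q [ 0.55  0.4   1.76 -0.    0.97 -1.02]
R cols x,y,z: [[0.004, 0.002, -1.0], [-0.0, 1.0, 0.002], [1.0, 0.0, 0.004]]
turn [ 0.0002  0.0041 -0.0022]
shift now-frame cm [ 1.23 -0.17  0.16]  target-frame cm [ 1.23 -0.17  0.17]
```

View pics/w12.png

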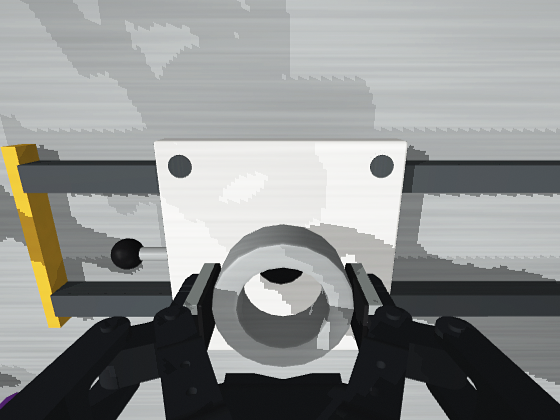

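The spigot shows through the bore at (281,275), in line with the bore's axis. Lower on.

>>> arm_command:
  series:
    - [[0,0.004,-0.002,0,-0.2,0.1,0],[0,0,0,0.6,0,0,0],[0,0,0,0.6,0,0,0],[0,0,0,0.4,0,0,0],[0,0,0,0,0,0,0],[0,0,0,0,0,0,0]]

```text
time: 36.45
tool_pos: [0.5594, 0.3726, 0.0623]
tcp_rot: [0.001, 1.569, 0.001]
wrist_force: [0.7, 0.1, -2.9]
width: 0.69
```

```bash
python3 -c "
from h import *
go([.559,.3728,.0525],(0,1))
p,d=bot.read_camera('wrist');cv2.imwrite('pics/w13.png',p)"
```

```text
t 36.45 tcp [0.5594 0.3726 0.0623] w 0.69 F [ 0.7  0.1 -2.9] q [ 0.55  0.42  1.77  0.    0.95 -1.02]
R cols x,y,z: [[0.002, 0.001, -1.0], [0.0, 1.0, 0.001], [1.0, -0.0, 0.002]]
turn [-0.0001  0.0018 -0.0012]
shift now-frame cm [ 0.98  0.02 -0.05]  target-frame cm [ 0.98  0.02 -0.04]
```

View pics/w13.png

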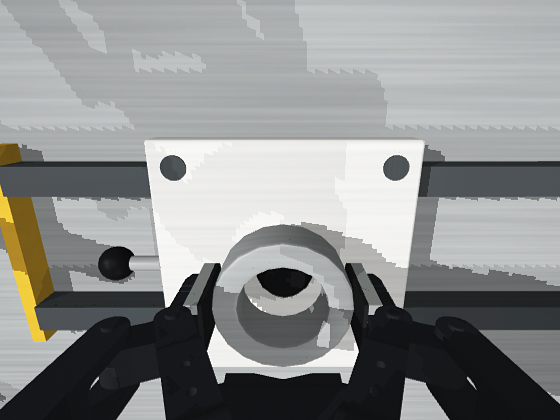

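>>> arm_command:
  series:
    - [[0,0.002,-0.001,0.3,0,0,0],[0,0,0,0.3,0,0,0],[0,0,0,0.2,0,0,0],[0,0,0,0,0,0,0],[0,0,0,0,0,0,0]]

```text
time: 37.0
tool_pos: [0.5595, 0.3728, 0.0539]
tcp_rot: [0.0, 1.571, 0.0]
wrist_force: [-0.6, 0.4, -2.1]
width: 0.692
```

>>> arm_command:
  series:
    - [[0,0,0,0.2,0,0,0],[0,0,0,0.1,0,0,0],[0,0,0,0,0,0,0]]

```text
time: 37.3
tool_pos: [0.5597, 0.3729, 0.051]
tcp_rot: [0.0, 1.57, 0.001]
wrist_force: [-0.1, -0.3, -2.5]
width: 0.691
```

```bash
python3 -c "
from h import *
go([.559,.3728,.0515],(0,1))"
```

```text
t 37.3 tcp [0.5597 0.3729 0.051 ] w 0.691 F [-0.1 -0.3 -2.5] q [ 0.55  0.44  1.77  0.    0.93 -1.02]
R cols x,y,z: [[0.0, 0.001, -1.0], [-0.0, 1.0, 0.001], [1.0, 0.0, 0.0]]
turn [ 0.0001  0.0004 -0.0006]
shift now-frame cm [-0.05 -0.01 -0.07]  target-frame cm [-0.05 -0.01 -0.07]
```

>>> arm_command:
  series:
    - [[0,0,0,0.15,0,0,0],[0,0,0,0,0,0,0],[0,0,0,0,0,0,0.7],[0,0,0,0,0,0,0.75],[0,0,0,0,0,0,0.85],[0,0,0,0,0,0,1],[0,0,0,0,0,0,1],[0,0,0,0,0,0,1]]

```text
time: 38.1
tool_pos: [0.5616, 0.3741, 0.0529]
tcp_rot: [0.002, 1.566, 0.002]
wrist_force: [-0.0, -0.3, 0.1]
width: 1.003
```

```bash
python3 -c "
from h import *
go([.559,.3728,.0515],(0,1))"
```

```text
t 38.1 tcp [0.5616 0.3741 0.0529] w 1.003 F [-0.  -0.3  0.1] q [ 0.55  0.44  1.77  0.    0.93 -1.02]
R cols x,y,z: [[0.004, 0.003, -1.0], [-0.0, 1.0, 0.003], [1.0, 0.0, 0.004]]
turn [ 0.0001  0.0044 -0.003 ]
shift now-frame cm [ 0.14 -0.13 -0.26]  target-frame cm [ 0.14 -0.13 -0.26]
```

>>> arm_command:
  series:
    - [[0,0,0,-1,0,0,1],[0,0,0,-3,0,0,1],[0,0,0,-4,0,0,1],[0,0,0,-4,0,0,1],[0,0,0,-3,0,0,1],[0,0,0,0,0,0,1],[0,0,0,0,0,0,1],[0,0,0,0,0,0,1]]

```text
time: 38.9
tool_pos: [0.5605, 0.3733, 0.2113]
tcp_rot: [0.002, 1.567, 0.002]
wrist_force: [0.1, 0.0, 0.5]
width: 1.002
```

```bash
python3 -c "
from h import *
go([.559,.3728,.2],(0,1))
p,d=bot.read_camera('wrist');i=bot.camera_info('wrist');C=cloud(d,i);cv2.imwrite('pics/w14.png',p)
z=C[...,2]
print('plate',np.median(z[145:165,250:320]))
m=(z>.052)&(z<.066)
n,l,st,ce=cv2.connectedComponentsWithStats(m.astype(np.uint8))
for k in range(1,n):
  if st[k,4]>300:
    Q=C[l==k];print(st[k],Q.mean(0).round(4),np.median(Q[:,2]).round(4));c=np.linalg.lstsq(np.c_[Q[:,:2]-Q[:,:2].mean(0),np.ones(len(Q))],Q[:,2],rcond=None)[0];print('tilt',c.round(4))
m=(z>.041)&(z<.050)&(p.max(2)<70);m[:150]=0;m[330:]=0
n,l,st,ce=cv2.connectedComponentsWithStats(m.astype(np.uint8))
for k in range(1,n):
  if st[k,4]>100:print('sp',st[k],C[l==k].mean(0).round(4))
"
```

```text
t 38.9 tcp [0.5605 0.3733 0.2113] w 1.002 F [0.1 0.  0.5] q [ 0.55  0.28  1.66  0.    1.2  -1.02]
R cols x,y,z: [[0.004, 0.003, -1.0], [-0.0, 1.0, 0.003], [1.0, 0.0, 0.004]]
turn [ 0.0001  0.0042 -0.0029]
shift now-frame cm [ 1.13 -0.06 -0.15]  target-frame cm [ 1.13 -0.05 -0.15]
plate 0.032709634785205915
[ 249  168   67   65 2077] [0.5604 0.3724 0.0564] 0.0565
tilt [-0.0009 -0.0026  0.0564]
sp [269 183  27  25 490] [0.559  0.3727 0.0442]
```

View pics/w14.png

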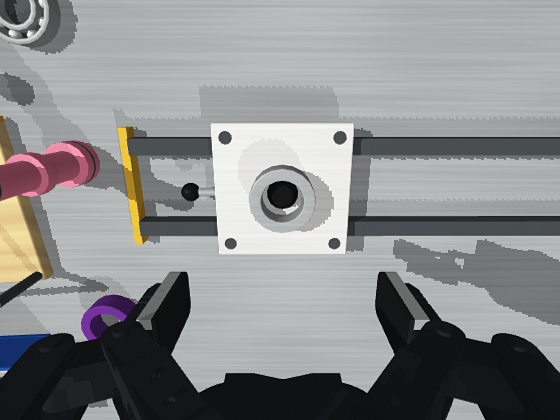

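The ring lies flat over the spigot. Its top is 23.8 mm above the plate, the tilt is about 0, and ring (282,199) and spigot (282,195) are concentric within about 1.5 mm. Step 2 looks met, so back to the mat for the punches, black first.

>>> arm_command:
  series:
    - [[0.14,0,0,-2,0,0,1],[0.14,0,0,-2,0,0,1],[0.14,0,0,0,0,0,1],[0.14,0,0,0,0,0,1],[0.14,0,0,0,0,0,1],[0.14,0,0,0,0,0,1],[0.14,0,0,0,0,0,1],[0.14,0,0,0,0,0,1],[0.14,0,0,0,0,0,1],[0.14,0,0,0,0,0,1]]

```text
time: 39.95
tool_pos: [0.551, 0.3675, 0.2284]
tcp_rot: [1.099, 1.271, -1.154]
wrist_force: [0.4, -0.0, 0.3]
width: 1.0
```

```bash
python3 -c "
from h import *
go([.445,-.335,.25],(1,0))"
```

```text
t 39.95 tcp [0.551  0.3675 0.2284] w 1.0 F [ 0.4 -0.   0.3] q [0.55 0.28 1.63 0.   1.26 0.44]
R cols x,y,z: [[-0.029, -0.018, -0.999], [0.993, 0.114, -0.031], [0.114, -0.993, 0.014]]
turn [0.1143 0.0159 0.0303]
shift now-frame cm [ -0.61 -18.59  68.6 ]  target-frame cm [ -2.16 -10.6   70.25]
```

>>> arm_command:
  series:
    - [[0.114,0.016,0.03,-2,0,0,1],[0,0,0,0,0,4.5,1],[0,0,0,0,0,4.9,1],[0,0,0,0,0,4.9,1],[0,0,0,0,0,4.9,1],[0,0,0,0,0,4.9,1],[0,0,0,0,0,4.9,1],[0,0,0,0,0,4.9,1],[0,0,0,0,0,4.9,1],[0,0,0,0,0,4.9,1]]

```text
time: 40.95
tool_pos: [0.5392, -0.0749, 0.2289]
tcp_rot: [1.187, 1.23, -1.232]
wrist_force: [0.1, -0.6, 0.6]
width: 1.0
```

```bash
python3 -c "
from h import *
go([.445,-.335,.25],(1,0))"
```

```text
t 40.95 tcp [ 0.5392 -0.0749  0.2289] w 1.0 F [ 0.1 -0.6  0.6] q [-0.18  0.05  1.89 -0.01  1.23 -0.18]
R cols x,y,z: [[-0.032, -0.006, -0.999], [0.999, 0.004, -0.032], [0.004, -1.0, 0.006]]
turn [0.0037 0.0057 0.0316]
shift now-frame cm [-1.66 -9.58 25.99]  target-frame cm [-2.11 -9.42 26.01]
```

>>> arm_command:
  series:
    - [[0.004,0.006,0.03,-1,-1.3,4.2,1],[0,0,0,0,-1.5,4.2,1],[0,0,0,0,-1.5,4.2,1],[0,0,0,0,-1.5,4.2,1],[0,0,0,0,-1.5,4.2,1],[0,0,0,0,-1.2,3,1],[0,0,0,0,0,0,1],[0,0,0,0,0,0,1]]

```text
time: 41.75
tool_pos: [0.4419, -0.327, 0.2247]
tcp_rot: [1.214, 1.229, -1.227]
wrist_force: [0.3, -0.1, 1.0]
width: 0.997
```

```bash
python3 -c "
from h import *
go([.445,-.335,.109],(1,0))
p,d=bot.read_camera('wrist');i=bot.camera_info('wrist');C=cloud(d,i);cv2.imwrite('pics/w15.png',p)
z=C[...,2];m=(z>.115)&(z<.132)
n,l,st,ce=cv2.connectedComponentsWithStats(m.astype(np.uint8))
for k in range(1,n):
  if st[k,4]>200:print(st[k],C[l==k].mean(0).round(4))
"
```

```text
t 41.75 tcp [ 0.4419 -0.327   0.2247] w 0.997 F [ 0.3 -0.1  1. ] q [-0.68  0.06  1.89 -0.01  1.21 -0.67]
R cols x,y,z: [[-0.022, 0.011, -1.0], [1.0, -0.009, -0.022], [-0.009, -1.0, -0.011]]
turn [-0.0092 -0.011   0.0218]
shift now-frame cm [11.55  0.57  0.92]  target-frame cm [11.57  0.31  0.8 ]
[ 519  173   41   37 1210] [ 0.6214 -0.3042  0.1223]
[ 393  188   39   36 1050] [ 0.5334 -0.3144  0.1226]
[272 215  34  35 919] [ 0.4452 -0.3346  0.1228]
```

View pics/w15.png

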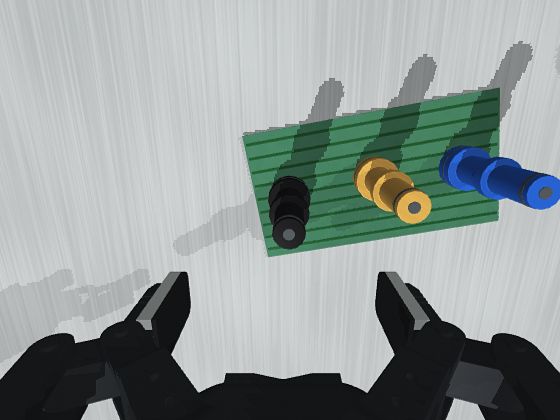

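All three stand on the mat: black (289,235), brass (413,208), blue (545,193). The measured tops match the recorded release poses within 2 mm. Descend on black.

>>> arm_command:
  series:
    - [[-0.009,-0.011,0.022,0,0.1,0.8,1],[0,0,0,0,0,0,1],[0,0,0,2,0,0,1],[0,0,0,3,0,0,1],[0,0,0,2,0,0,1],[0,0,0,1,0,0,1],[0,0,0,0,0,0,1],[0,0,0,0,0,0,1]]

```text
time: 42.6
tool_pos: [0.4477, -0.3291, 0.1434]
tcp_rot: [1.201, 1.21, -1.197]
wrist_force: [0.3, -0.7, 0.2]
width: 0.999
```

```bash
python3 -c "
from h import *
go([.445,-.335,.109],(1,0))"
```

```text
t 42.6 tcp [ 0.4477 -0.3291  0.1434] w 0.999 F [ 0.3 -0.7  0.2] q [-0.68  0.13  1.98  0.    1.03 -0.69]
R cols x,y,z: [[0.006, -0.002, -1.0], [1.0, 0.012, 0.005], [0.012, -1.0, 0.002]]
turn [ 0.0125  0.0018 -0.0055]
shift now-frame cm [ 3.44 -0.29  0.58]  target-frame cm [ 3.44 -0.27  0.59]
```

>>> arm_command:
  series:
    - [[0.012,0,-0.005,0,-0.4,0.4,1],[0,0,0,1.5,0,0,1],[0,0,0,1.2,0,0,1],[0,0,0,0.6,0,0,1],[0,0,0,0,0,0,1],[0,0,0,0,0,0,1]]

```text
time: 43.2
tool_pos: [0.4452, -0.3349, 0.1106]
tcp_rot: [1.208, 1.202, -1.209]
wrist_force: [0.6, -1.0, 0.4]
width: 0.996
```

```bash
python3 -c "
from h import *
go([.445,-.335,.109],(1,0))"
```

```text
t 43.2 tcp [ 0.4452 -0.3349  0.1106] w 0.996 F [ 0.6 -1.   0.4] q [-0.69  0.17  2.   -0.    0.97 -0.69]
R cols x,y,z: [[0.004, -0.005, -1.0], [1.0, -0.0, 0.004], [-0.001, -1.0, 0.005]]
turn [-0.0005  0.0052 -0.0042]
shift now-frame cm [ 0.16 -0.02  0.  ]  target-frame cm [ 0.16 -0.02  0.01]
```

>>> arm_command:
  series:
    - [[0,0.005,-0.004,0.1,0,0,1],[0,0,0,0,0,0,0.6],[0,0,0,0,0,0,0.45],[0,0,0,0,0,0,0.35],[0,0,0,0,0,0,0.3],[0,0,0,0,0,0,0.2],[0,0,0,0,0,0,0.1],[0,0,0,0,0,0,0],[0,0,0,0,0,0,0]]

```text
time: 44.1
tool_pos: [0.4454, -0.3354, 0.1106]
tcp_rot: [1.209, 1.208, -1.21]
wrist_force: [-1.4, -0.2, 0.6]
width: 0.272
```

```bash
python3 -c "
from h import *
go([.5555,.0585,.25],(1,0))"
```

```text
t 44.1 tcp [ 0.4454 -0.3354  0.1106] w 0.272 F [-1.4 -0.2  0.6] q [-0.69  0.18  1.99 -0.    0.97 -0.69]
R cols x,y,z: [[0.0, -0.001, -1.0], [1.0, -0.0, 0.0], [-0.0, -1.0, 0.001]]
turn [-0.0005  0.0008 -0.0005]
shift now-frame cm [-13.96  11.   -39.39]  target-frame cm [-13.94  11.01 -39.39]
```

>>> arm_command:
  series:
    - [[0,0,0,-1,0,0,0],[0,0,0,-3,0,0,0],[0,0,0,-4,0,0,0],[0,0,0,-4,0,0,0],[0,0,0,-1,0.5,-2,0],[0,0,0,0,1,-4,0],[0,0,0,0,1,-4,0],[0,0,0,0,1,-4,0],[0,0,0,0,1,-4,0],[0,0,0,0,1,-4,0]]

```text
time: 45.1
tool_pos: [0.4982, -0.1102, 0.2442]
tcp_rot: [1.218, 1.213, -1.219]
wrist_force: [0.2, -0.3, -4.5]
width: 0.268
```

```bash
python3 -c "
from h import *
go([.5555,.0585,.25],(1,0))"
```

```text
t 45.1 tcp [ 0.4982 -0.1102  0.2442] w 0.268 F [ 0.2 -0.3 -4.5] q [-0.27 -0.04  1.96  0.    1.23 -0.26]
R cols x,y,z: [[-0.006, 0.006, -1.0], [1.0, -0.011, -0.006], [-0.011, -1.0, -0.006]]
turn [-0.0107 -0.0056  0.006 ]
shift now-frame cm [ -0.52   5.55 -16.93]  target-frame cm [ -0.58   5.73 -16.87]
```

>>> arm_command:
  series:
    - [[-0.01,-0.005,0.006,0,1.6,-4,0],[0,0,0,0,1.5,-4,0],[0,0,0,0,1.3,-4,0],[0,0,0,0,0.6,-2.5,0],[0,0,0,0,0,-1,0],[0,0,0,0,0,0,0],[0,0,0,0,0,0,0],[0,0,0,0,0,0,0]]

```text
time: 45.9
tool_pos: [0.5459, 0.0559, 0.2425]
tcp_rot: [1.203, 1.218, -1.208]
wrist_force: [-0.4, 0.2, -4.0]
width: 0.268
```

```bash
python3 -c "
from h import *
go([.5555,.0585,.125],(1,0))"
```

```text
t 45.9 tcp [0.5459 0.0559 0.2425] w 0.268 F [-0.4  0.2 -4. ] q [0.06 0.04 1.88 0.   1.23 0.05]
R cols x,y,z: [[-0.006, 0.002, -1.0], [1.0, 0.006, -0.006], [0.006, -1.0, -0.002]]
turn [ 0.0062 -0.0016  0.0063]
shift now-frame cm [11.74  1.03 -0.24]  target-frame cm [11.75  0.96 -0.26]
```

>>> arm_command:
  series:
    - [[0.006,0,0.006,0,0.7,-0.2,0],[0,0,0,2,0,0,0],[0,0,0,3,0,0,0],[0,0,0,2.5,0,0,0],[0,0,0,1.5,0,0,0],[0,0,0,0,0,0,0],[0,0,0,0,0,0,0]]

```text
time: 46.6
tool_pos: [0.5575, 0.0506, 0.1524]
tcp_rot: [1.223, 1.197, -1.212]
wrist_force: [0.1, 0.8, -4.5]
width: 0.263
```

```bash
python3 -c "
from h import *
go([.5555,.0585,.124],(1,0))"
```

```text
t 46.6 tcp [0.5575 0.0506 0.1524] w 0.263 F [ 0.1  0.8 -4.5] q [ 0.05  0.13  1.96 -0.    1.04  0.06]
R cols x,y,z: [[0.008, 0.0, -1.0], [1.0, -0.013, 0.008], [-0.013, -1.0, -0.0]]
turn [-0.0128 -0.0003 -0.0083]
shift now-frame cm [ 2.84 -0.23 -0.79]  target-frame cm [ 2.84 -0.2  -0.79]
```

>>> arm_command:
  series:
    - [[-0.013,0,-0.008,0,-0.4,-0.8,0],[0,0,0,0,0,0,0],[0,0,0,1.2,0,0,0],[0,0,0,0.9,0,0,0],[0,0,0,0.4,0,0,0],[0,0,0,0,0,0,0],[0,0,0,0,0,0,0]]

```text
time: 47.3
tool_pos: [0.5563, 0.0591, 0.1294]
tcp_rot: [1.212, 1.205, -1.204]
wrist_force: [0.4, 0.4, -4.3]
width: 0.266
```

```bash
python3 -c "
from h import *
go([.5555,.0585,.123],(1,0))"
```

```text
t 47.3 tcp [0.5563 0.0591 0.1294] w 0.266 F [ 0.4  0.4 -4.3] q [0.06 0.15 1.98 0.   1.   0.06]
R cols x,y,z: [[0.007, 0.001, -1.0], [1.0, 0.001, 0.007], [0.001, -1.0, -0.001]]
turn [ 0.0005 -0.0007 -0.0067]
shift now-frame cm [ 0.64 -0.09  0.06]  target-frame cm [ 0.64 -0.08  0.06]
```

>>> arm_command:
  series:
    - [[0,0,-0.007,0.3,0,0,0],[0,0,0,0.2,0,0,0],[0,0,0,0.2,0,0,0],[0,0,0,0,0,0,0],[0,0,0,0,0,0,0]]

```text
time: 47.8
tool_pos: [0.5572, 0.0591, 0.1227]
tcp_rot: [1.21, 1.209, -1.208]
wrist_force: [-0.6, 0.0, -3.7]
width: 0.263
```

>>> arm_command:
  series:
    - [[0,0,0,0.2,0,0,0],[0,0,0,0,0,0,0],[0,0,0,0,0,0,0.3],[0,0,0,0,0,0,0.35],[0,0,0,0,0,0,0.45],[0,0,0,0,0,0,0.6],[0,0,0,0,0,0,0.6],[0,0,0,0,0,0,0.6]]

```text
time: 48.6
tool_pos: [0.5607, 0.0594, 0.1258]
tcp_rot: [1.214, 1.204, -1.202]
wrist_force: [0.3, -0.4, -0.3]
width: 0.599
```

```bash
python3 -c "
from h import *
go([.534,-.3145,.25],(1,0))
p,d=bot.read_camera('wrist');cv2.imwrite('pics/w16.png',p)"
```

```text
t 48.6 tcp [0.5607 0.0594 0.1258] w 0.599 F [ 0.3 -0.4 -0.3] q [0.06 0.16 1.97 0.   0.99 0.06]
R cols x,y,z: [[0.009, 0.001, -1.0], [1.0, 0.0, 0.009], [0.0, -1.0, -0.001]]
turn [ 0.0004 -0.0013 -0.0087]
shift now-frame cm [-12.49  -2.58  37.37]  target-frame cm [-12.42  -2.67  37.39]
```

View pics/w16.png

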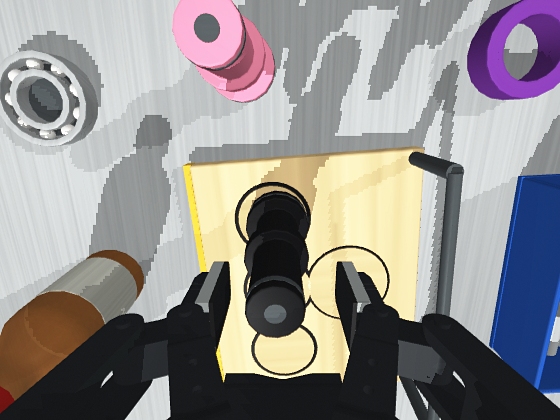

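Black stands in its circle, with its foot at about (278,222) and the circle at (273,220). Next is brass.

>>> arm_command:
  series:
    - [[0,0,-0.009,-2,0,0,0.6],[0,0,0,-4,0,0,0.8],[0,0,0,-4,0,0,1],[0,0,0,-2,0,0,1],[0,0,0,0,0,4.5,1],[0,0,0,0,0,4.7,1],[0,0,0,0,0,4.7,1],[0,0,0,0,0,4.7,1],[0,0,0,0,0,4.7,1],[0,0,0,0,0,4.7,1]]

```text
time: 49.65
tool_pos: [0.5624, -0.2236, 0.2508]
tcp_rot: [1.202, 1.215, -1.198]
wrist_force: [1.0, 0.7, 0.4]
width: 0.998
```

>>> arm_command:
  series:
    - [[0,0,0,0,0,4.5,1],[0,0,0,0,0,3.5,1],[0,0,0,0,0,1.5,1],[0,0,0,0,0,0,1],[0,0,0,0,0,0,1]]

```text
time: 50.15
tool_pos: [0.5619, -0.3278, 0.2496]
tcp_rot: [1.207, 1.212, -1.204]
wrist_force: [-0.5, 0.4, 0.3]
width: 1.002
```

```bash
python3 -c "
from h import *
go([.534,-.3145,.109],(1,0))"
```

```text
t 50.15 tcp [ 0.5619 -0.3278  0.2496] w 1.002 F [-0.5  0.4  0.3] q [-0.57  0.22  1.66  0.    1.26 -0.57]
R cols x,y,z: [[0.001, 0.002, -1.0], [1.0, 0.005, 0.001], [0.005, -1.0, -0.002]]
turn [ 0.0052 -0.0017 -0.0009]
shift now-frame cm [14.06 -2.8  -1.32]  target-frame cm [14.06 -2.79 -1.33]
```

>>> arm_command:
  series:
    - [[0.005,-0.002,0,0,-3,-1.3,0.8],[0,0,0,0,0,0,0.8],[0,0,0,2,0,0,0.8],[0,0,0,3,0,0,0.8],[0,0,0,3,0,0,0.8],[0,0,0,1,0,0,0.8],[0,0,0,0,0,0,0.8],[0,0,0,0,0,0,0.8]]

```text
time: 50.95
tool_pos: [0.5357, -0.3016, 0.1598]
tcp_rot: [1.203, 1.213, -1.194]
wrist_force: [0.1, 0.1, 0.9]
width: 0.799
```

```bash
python3 -c "
from h import *
go([.534,-.3145,.110],(1,0))"
```

```text
t 50.95 tcp [ 0.5357 -0.3016  0.1598] w 0.799 F [0.1 0.1 0.9] q [-0.56  0.22  1.83  0.01  1.08 -0.57]
R cols x,y,z: [[0.006, 0.002, -1.0], [1.0, 0.014, 0.006], [0.014, -1.0, -0.002]]
turn [ 0.0136 -0.0019 -0.0056]
shift now-frame cm [ 4.98 -0.21  1.3 ]  target-frame cm [ 4.98 -0.17  1.29]
```

>>> arm_command:
  series:
    - [[0.014,-0.002,-0.006,0,-0.4,1.1,0.8],[0,0,0,0,0,0,0.8],[0,0,0,2,0,0,0.8],[0,0,0,1.8,0,0,0.8],[0,0,0,1,0,0,0.8],[0,0,0,0,0,0,0.8],[0,0,0,0,0,0,0.8]]

```text
time: 51.65
tool_pos: [0.5376, -0.3188, 0.1209]
tcp_rot: [1.211, 1.191, -1.206]
wrist_force: [-0.6, -0.5, -0.1]
width: 0.801
```

```bash
python3 -c "
from h import *
go([.534,-.3145,.110],(1,0))"
```

```text
t 51.65 tcp [ 0.5376 -0.3188  0.1209] w 0.801 F [-0.6 -0.5 -0.1] q [-0.57  0.27  1.85 -0.    1.   -0.57]
R cols x,y,z: [[0.013, -0.01, -1.0], [1.0, -0.003, 0.013], [-0.004, -1.0, 0.01]]
turn [-0.0035  0.0097 -0.0134]
shift now-frame cm [ 1.08 -0.37 -0.44]  target-frame cm [ 1.09 -0.36 -0.43]
```

>>> arm_command:
  series:
    - [[-0.003,0.01,-0.013,0.3,-0.4,-0.4,0.8],[0,0,0,0.6,0,0,0.8],[0,0,0,0.2,0,0,0.8],[0,0,0,0,0,0,0.8],[0,0,0,0,0,0,0.8]]

```text
time: 52.15
tool_pos: [0.5347, -0.3154, 0.1117]
tcp_rot: [1.21, 1.206, -1.208]
wrist_force: [0.3, 0.8, 0.7]
width: 0.803
```

```bash
python3 -c "
from h import *
go([.534,-.3145,.110],(1,0))"
```

```text
t 52.15 tcp [ 0.5347 -0.3154  0.1117] w 0.803 F [0.3 0.8 0.7] q [-0.57  0.28  1.86  0.    1.   -0.57]
R cols x,y,z: [[0.003, -0.001, -1.0], [1.0, -0.0, 0.003], [-0.0, -1.0, 0.001]]
turn [-0.0004  0.0009 -0.0026]
shift now-frame cm [ 0.17 -0.07 -0.09]  target-frame cm [ 0.17 -0.07 -0.09]
```

>>> arm_command:
  series:
    - [[0,0,-0.003,0.15,0,0,0.7],[0,0,0,0,0,0,0.5],[0,0,0,0,0,0,0.4],[0,0,0,0,0,0,0.3],[0,0,0,0,0,0,0.2],[0,0,0,0,0,0,0.1],[0,0,0,0,0,0,0],[0,0,0,0,0,0,0]]

```text
time: 52.95
tool_pos: [0.5345, -0.3154, 0.1105]
tcp_rot: [1.208, 1.209, -1.211]
wrist_force: [0.1, 0.1, 1.3]
width: 0.269
```

>>> arm_command:
  series:
    - [[0,0,0,-1,0,0,0],[0,0,0,-3,0,0,0],[0,0,0,-4,0,0,0],[0,0,0,-4,0,0,0],[0,0,0,-1,0,-2,0],[0,0,0,0,0.3,-4,0],[0,0,0,0,0.3,-4,0],[0,0,0,0,0.3,-4,0],[0,0,0,0,0.3,-4,0],[0,0,0,0,0.3,-4,0]]

```text
time: 53.95
tool_pos: [0.5432, -0.0874, 0.237]
tcp_rot: [1.215, 1.224, -1.225]
wrist_force: [1.5, -0.5, -5.0]
width: 0.265
```

```bash
python3 -c "
from h import *
go([.559,.0015,.25],(1,0))"
```

```text
t 53.95 tcp [ 0.5432 -0.0874  0.237 ] w 0.265 F [ 1.5 -0.5 -5. ] q [-0.21  0.05  1.88  0.01  1.23 -0.2 ]
R cols x,y,z: [[-0.018, 0.009, -1.0], [1.0, -0.01, -0.018], [-0.01, -1.0, -0.009]]
turn [-0.0096 -0.0091  0.0176]
shift now-frame cm [-1.25  1.47 -8.91]  target-frame cm [-1.3   1.58 -8.89]
```

>>> arm_command:
  series:
    - [[-0.01,-0.009,0.018,-2,0.5,-2,0],[0,0,0,0,0.6,-3,0],[0,0,0,0,0.4,-2,0],[0,0,0,0,0,-1,0],[0,0,0,0,0,0,0],[0,0,0,0,0,0,0],[0,0,0,0,0,0,0]]

```text
time: 54.65
tool_pos: [0.5507, 0.0042, 0.2499]
tcp_rot: [1.198, 1.228, -1.211]
wrist_force: [-0.1, -1.0, -5.9]
width: 0.266
```

```bash
python3 -c "
from h import *
go([.559,.0015,.125],(1,0))"
```

```text
t 54.65 tcp [0.5507 0.0042 0.2499] w 0.266 F [-0.1 -1.  -5.9] q [-0.04  0.04  1.87  0.    1.25 -0.05]
R cols x,y,z: [[-0.015, 0.004, -1.0], [1.0, 0.009, -0.015], [0.009, -1.0, -0.004]]
turn [ 0.0093 -0.0043  0.0151]
shift now-frame cm [12.47  1.02  0.33]  target-frame cm [12.49  0.83  0.27]
```

>>> arm_command:
  series:
    - [[0.009,-0.004,0.015,0,0.5,0.3,0],[0,0,0,0,0,0,0],[0,0,0,2,0,0,0],[0,0,0,3,0,0,0],[0,0,0,3,0,0,0],[0,0,0,1,0,0,0],[0,0,0,0,0,0,0],[0,0,0,0,0,0,0]]

```text
time: 55.45
tool_pos: [0.5589, -0.0055, 0.1603]
tcp_rot: [1.218, 1.198, -1.212]
wrist_force: [0.2, 0.2, -5.7]
width: 0.268
```

```bash
python3 -c "
from h import *
go([.559,.0015,.124],(1,0))"
```

```text
t 55.45 tcp [ 0.5589 -0.0055  0.1603] w 0.268 F [ 0.2  0.2 -5.7] q [-0.05  0.12  1.95 -0.    1.06 -0.04]
R cols x,y,z: [[0.007, -0.002, -1.0], [1.0, -0.009, 0.007], [-0.009, -1.0, 0.002]]
turn [-0.0093  0.002  -0.0069]
shift now-frame cm [ 3.63 -0.02 -0.71]  target-frame cm [ 3.63  0.01 -0.7 ]
```

>>> arm_command:
  series:
    - [[-0.009,0.002,-0.007,0,-0.3,-0.6,0],[0,0,0,0,0,0,0],[0,0,0,1.4,0,0,0],[0,0,0,1.2,0,0,0],[0,0,0,0.5,0,0,0],[0,0,0,0,0,0,0],[0,0,0,0,0,0,0]]

```text
time: 56.15
tool_pos: [0.5591, 0.0011, 0.1315]
tcp_rot: [1.212, 1.204, -1.203]
wrist_force: [0.8, -0.2, -5.5]
width: 0.266
```

```bash
python3 -c "
from h import *
go([.559,.0015,.1225],(1,0))"
```

```text
t 56.15 tcp [0.5591 0.0011 0.1315] w 0.266 F [ 0.8 -0.2 -5.5] q [-0.04  0.15  1.98  0.    1.01 -0.04]
R cols x,y,z: [[0.007, -0.0, -1.0], [1.0, 0.001, 0.007], [0.001, -1.0, 0.0]]
turn [ 0.0009  0.0001 -0.0073]
shift now-frame cm [ 0.9  -0.02 -0.04]  target-frame cm [ 0.9  -0.01 -0.04]
```

>>> arm_command:
  series:
    - [[0,0,-0.007,0.4,-0.1,0,0],[0,0,0,0.3,0,0,0],[0,0,0,0.2,0,0,0],[0,0,0,0,0,0,0],[0,0,0,0,0,0,0]]

```text
time: 56.65
tool_pos: [0.5589, 0.001, 0.1226]
tcp_rot: [1.209, 1.208, -1.208]
wrist_force: [0.4, -0.1, -6.0]
width: 0.272
```

>>> arm_command:
  series:
    - [[0,0,0,0.15,0,0,0],[0,0,0,0,0,0,0],[0,0,0,0,0,0,0.3],[0,0,0,0,0,0,0.35],[0,0,0,0,0,0,0.45],[0,0,0,0,0,0,0.6],[0,0,0,0,0,0,0.6],[0,0,0,0,0,0,0.6]]

```text
time: 57.45
tool_pos: [0.5631, 0.0008, 0.1263]
tcp_rot: [1.213, 1.201, -1.201]
wrist_force: [-0.4, 0.1, -0.0]
width: 0.599
```

```bash
python3 -c "
from h import *
go([.6222,-.3035,.25],(1,0))
p,d=bot.read_camera('wrist');cv2.imwrite('pics/w17.png',p)"
```

```text
t 57.45 tcp [0.5631 0.0008 0.1263] w 0.599 F [-0.4  0.1 -0. ] q [-0.04  0.16  1.98 -0.    0.99 -0.04]
R cols x,y,z: [[0.011, -0.001, -1.0], [1.0, 0.001, 0.011], [0.001, -1.0, 0.001]]
turn [ 0.0007  0.0006 -0.011 ]
shift now-frame cm [-12.28   6.02  30.44]  target-frame cm [-12.37   5.91  30.43]
```

View pics/w17.png

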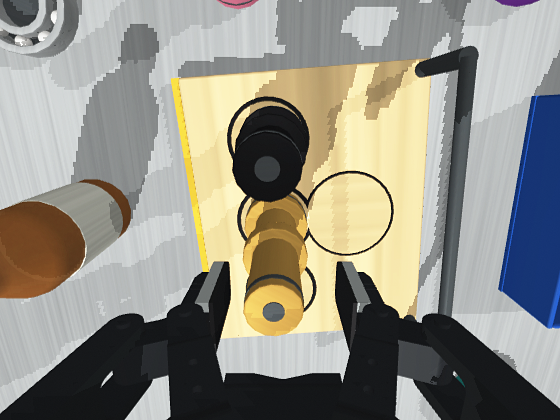

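Brass stands on its circle in the middle, in front of black. Now blue.

>>> arm_command:
  series:
    - [[0,0,-0.011,-2,0,0,0.6],[0,0,0,-4,0,0,0.8],[0,0,0,-4,0,0,0.8],[0,0,0,-2,0,0,0.8],[0,0,0,0,0.8,4.5,0.8],[0,0,0,0,0.8,4.5,0.8],[0,0,0,0,0.8,4.5,0.8],[0,0,0,0,0.8,4.5,0.8],[0,0,0,0,0.8,4.5,0.8],[0,0,0,0,0.8,4,0.8]]

```text
time: 58.5
tool_pos: [0.6133, -0.2668, 0.2516]
tcp_rot: [1.201, 1.214, -1.2]
wrist_force: [0.0, 1.4, 0.8]
width: 0.801
```

>>> arm_command:
  series:
    - [[0,0,0,0,0.5,2,0.8],[0,0,0,0,0,0,0.8],[0,0,0,0,0,0,0.8],[0,0,0,0,0,0,0.8]]

```text
time: 58.9
tool_pos: [0.618, -0.2928, 0.2498]
tcp_rot: [1.205, 1.212, -1.206]
wrist_force: [-0.7, -0.0, 0.3]
width: 0.8
```

```bash
python3 -c "
from h import *
go([.6222,-.3035,.11],(1,0))"
```

```text
t 58.9 tcp [ 0.618  -0.2928  0.2498] w 0.8 F [-0.7 -0.   0.3] q [-0.48  0.28  1.59 -0.    1.27 -0.48]
R cols x,y,z: [[-0.001, 0.0, -1.0], [1.0, 0.005, -0.001], [0.005, -1.0, -0.0]]
turn [ 0.0048 -0.0001  0.001 ]
shift now-frame cm [13.98  0.43  1.07]  target-frame cm [13.98  0.42  1.07]
```

>>> arm_command:
  series:
    - [[0.005,0,0,0,0.2,1.1,0.8],[0,0,0,0,0,0,0.8],[0,0,0,2,0,0,0.8],[0,0,0,3,0,0,0.8],[0,0,0,3,0,0,0.8],[0,0,0,2,0,0,0.8],[0,0,0,0,0,0,0.8],[0,0,0,0,0,0,0.8]]

```text
time: 59.7
tool_pos: [0.6228, -0.2985, 0.1513]
tcp_rot: [1.205, 1.208, -1.201]
wrist_force: [1.3, 0.3, 0.3]
width: 0.799
```

```bash
python3 -c "
from h import *
go([.6222,-.3035,.11],(1,0))"
```

```text
t 59.7 tcp [ 0.6228 -0.2985  0.1513] w 0.799 F [1.3 0.3 0.3] q [-0.48  0.36  1.67  0.    1.1  -0.49]
R cols x,y,z: [[0.005, -0.001, -1.0], [1.0, 0.007, 0.005], [0.007, -1.0, 0.001]]
turn [ 0.0071  0.0013 -0.0046]
shift now-frame cm [ 4.13 -0.08  0.5 ]  target-frame cm [ 4.13 -0.06  0.5 ]
```

>>> arm_command:
  series:
    - [[0.007,0,-0.005,0,-0.3,0.3,0.8],[0,0,0,1.5,0,0,0.8],[0,0,0,1.5,0,0,0.8],[0,0,0,0.9,0,0,0.8],[0,0,0,0.2,0,0,0.8],[0,0,0,0,0,0,0.8]]

```text
time: 60.3
tool_pos: [0.622, -0.3027, 0.1116]
tcp_rot: [1.208, 1.202, -1.207]
wrist_force: [0.2, 0.2, -0.3]
width: 0.801
```

```bash
python3 -c "
from h import *
go([.6222,-.3035,.11],(1,0))"
```

```text
t 60.3 tcp [ 0.622  -0.3027  0.1116] w 0.801 F [ 0.2  0.2 -0.3] q [-0.49  0.4   1.7  -0.    1.04 -0.49]
R cols x,y,z: [[0.005, -0.004, -1.0], [1.0, -0.0, 0.005], [-0.0, -1.0, 0.004]]
turn [-0.      0.0044 -0.0052]
shift now-frame cm [0.16 0.02 0.08]  target-frame cm [0.16 0.02 0.08]
```

>>> arm_command:
  series:
    - [[0,0.004,-0.005,0.1,0,0,0.7],[0,0,0,0,0,0,0.5],[0,0,0,0,0,0,0.4],[0,0,0,0,0,0,0.3],[0,0,0,0,0,0,0.2],[0,0,0,0,0,0,0.1],[0,0,0,0,0,0,0],[0,0,0,0,0,0,0]]

```text
time: 61.1
tool_pos: [0.6227, -0.3031, 0.1115]
tcp_rot: [1.209, 1.207, -1.209]
wrist_force: [0.4, 0.5, -0.9]
width: 0.268
```

>>> arm_command:
  series:
    - [[0,0,0,-1,0,0,0],[0,0,0,-3,0,0,0],[0,0,0,-4,0,0,0],[0,0,0,-4,0,0,0],[0,0,0,-2,0,-2,0],[0,0,0,0,-1,-4,0],[0,0,0,0,-1,-4,0],[0,0,0,0,-1,-4,0],[0,0,0,0,-1,-3,0],[0,0,0,0,0,0,0]]

```text
time: 62.1
tool_pos: [0.5786, -0.1277, 0.2594]
tcp_rot: [1.213, 1.211, -1.213]
wrist_force: [0.6, -0.5, -2.1]
width: 0.266
```

```bash
python3 -c "
from h import *
go([.564,-.0625,.25],(1,0))"
```

```text
t 62.1 tcp [ 0.5786 -0.1277  0.2594] w 0.266 F [ 0.6 -0.5 -2.1] q [-0.26  0.11  1.78  0.    1.26 -0.26]
R cols x,y,z: [[-0.003, 0.003, -1.0], [1.0, -0.004, -0.003], [-0.004, -1.0, -0.003]]
turn [-0.0042 -0.003   0.0026]
shift now-frame cm [ 0.97 -1.49 -6.51]  target-frame cm [ 0.94 -1.46 -6.52]
```

>>> arm_command:
  series:
    - [[-0.004,-0.003,0.003,0,-0.7,-2.5,0],[0,0,0,0,-0.6,-2,0],[0,0,0,0,-0.2,-1,0],[0,0,0,0,0,0,0],[0,0,0,0,0,0,0],[0,0,0,0,0,0,0]]

```text
time: 62.7
tool_pos: [0.5636, -0.0733, 0.2614]
tcp_rot: [1.207, 1.205, -1.209]
wrist_force: [0.5, 0.8, -2.8]
width: 0.268
```

```bash
python3 -c "
from h import *
go([.564,-.0625,.125],(1,0))"
```

```text
t 62.7 tcp [ 0.5636 -0.0733  0.2614] w 0.268 F [ 0.5  0.8 -2.8] q [-0.17  0.06  1.83 -0.    1.25 -0.17]
R cols x,y,z: [[0.002, -0.004, -1.0], [1.0, 0.001, 0.002], [0.001, -1.0, 0.004]]
turn [ 0.0008  0.0037 -0.0024]
shift now-frame cm [ 1.363e+01  1.000e-02 -1.130e+00]  target-frame cm [13.64  0.04 -1.08]
```

>>> arm_command:
  series:
    - [[0,0.003,-0.002,0,-0.3,-1,0],[0,0,0,0,0,0,0],[0,0,0,2,0,0,0],[0,0,0,3,0,0,0],[0,0,0,3,0,0,0],[0,0,0,2,0,0,0],[0,0,0,0,0,0,0],[0,0,0,0,0,0,0]]

```text
time: 63.5
tool_pos: [0.5633, -0.066, 0.1604]
tcp_rot: [1.212, 1.203, -1.209]
wrist_force: [-0.1, 0.4, -2.5]
width: 0.267
```

```bash
python3 -c "
from h import *
go([.564,-.0625,.1235],(1,0))"
```

```text
t 63.5 tcp [ 0.5633 -0.066   0.1604] w 0.267 F [-0.1  0.4 -2.5] q [-0.16  0.13  1.94 -0.    1.06 -0.16]
R cols x,y,z: [[0.005, -0.002, -1.0], [1.0, -0.003, 0.005], [-0.003, -1.0, 0.002]]
turn [-0.0025  0.0024 -0.0048]
shift now-frame cm [ 3.69  0.06 -0.36]  target-frame cm [ 3.69  0.07 -0.35]
```

>>> arm_command:
  series:
    - [[-0.002,0.002,-0.005,0,-0.2,-0.4,0],[0,0,0,0,0,0,0],[0,0,0,1.3,0,0,0],[0,0,0,1.1,0,0,0],[0,0,0,0.6,0,0,0],[0,0,0,0,0,0,0],[0,0,0,0,0,0,0]]

```text
time: 64.2
tool_pos: [0.5642, -0.0622, 0.1326]
tcp_rot: [1.212, 1.203, -1.205]
wrist_force: [0.8, -0.3, -2.9]
width: 0.269
```

```bash
python3 -c "
from h import *
go([.564,-.0625,.1235],(1,0))"
```

```text
t 64.2 tcp [ 0.5642 -0.0622  0.1326] w 0.269 F [ 0.8 -0.3 -2.9] q [-0.15  0.16  1.96 -0.    1.01 -0.15]
R cols x,y,z: [[0.007, -0.001, -1.0], [1.0, -0.0, 0.007], [-0.0, -1.0, 0.001]]
turn [-0.0004  0.0015 -0.0068]
shift now-frame cm [ 0.91 -0.03  0.03]  target-frame cm [ 0.91 -0.02  0.03]
```

>>> arm_command:
  series:
    - [[0,0.001,-0.007,0.4,-0.1,0,0],[0,0,0,0.3,0,0,0],[0,0,0,0.2,0,0,0],[0,0,0,0,0,0,0],[0,0,0,0,0,0,0]]

```text
time: 64.7
tool_pos: [0.5639, -0.0624, 0.1235]
tcp_rot: [1.209, 1.208, -1.209]
wrist_force: [0.1, 1.2, -2.1]
width: 0.267
```

>>> arm_command:
  series:
    - [[0,0,0,0.15,0,0,0],[0,0,0,0,0,0,0],[0,0,0,0,0,0,0.3],[0,0,0,0,0,0,0.35],[0,0,0,0,0,0,0.45],[0,0,0,0,0,0,0.6],[0,0,0,0,0,0,0.6],[0,0,0,0,0,0,0.6]]

```text
time: 65.5
tool_pos: [0.5662, -0.0627, 0.1254]
tcp_rot: [1.211, 1.204, -1.206]
wrist_force: [0.1, 0.3, 0.3]
width: 0.601
```

>>> arm_command:
  series:
    - [[0,0,-0.01,-2,0,0,0.6],[0,0,0,-4,0,0,0.8],[0,0,0,-4,0,0,1],[0,0,0,-4,0,0,1],[0,0,0,0,0,4,1],[0,0,0,0,0,4,1],[0,0,0,0,0,4,1],[0,0,0,0,0,4,1],[0,0,0,0,0,4,1],[0,0,0,0,0,0,1]]

```text
time: 66.5
tool_pos: [0.5671, -0.2682, 0.2716]
tcp_rot: [1.201, 1.212, -1.21]
wrist_force: [0.1, 0.7, 0.1]
width: 1.001
```

>>> arm_command:
  series:
    - [[0,0,0,0,0,0,1],[0,0,0,0,0,0,1],[0,0,0,0,0,0,1]]

```text
time: 66.8
tool_pos: [0.5666, -0.2676, 0.2709]
tcp_rot: [1.203, 1.213, -1.211]
wrist_force: [0.2, 0.4, -0.3]
width: 1.0
```

Run:
```python
from h import *
p,d=bot.read_camera("top");i=bot.camera_info("top");C=cloud(d,i);cv2.imwrite("pics/t20.png",p)
def top(name,u0,u1,v0,v1,zmin,zmax):
    m=np.zeros(d.shape,bool);m[v0:v1,u0:u1]=1
    m&=(C[...,2]>zmin)&(C[...,2]<zmax)
    q=C[m]; print(name,len(q),q.mean(0).round(4) if len(q) else "")
top("black",245,275,200,240,.125,.145)
top("brass",275,302,200,235,.125,.145)
top("blue",302,332,200,235,.125,.145)
top("ring plate",90,145,190,243,.053,.065)
top("bottle",265,305,265,305,.12,.16)
top("bearing",205,240,275,310,.008,.03)
p,d=bot.read_camera("wrist");cv2.imwrite("pics/w20.png",p)
p,d=bot.read_camera("scene");cv2.imwrite("pics/s20.png",p)
print(bot.read_state()["time"])
```

```text
black 130 [0.5549 0.0607 0.1352]
brass 134 [0.557  0.0029 0.1354]
blue 133 [ 0.563  -0.0621  0.1349]
ring plate 384 [0.5592 0.374  0.0576]
bottle 134 [0.4178 0.0046 0.1401]
bearing 443 [0.3964 0.1454 0.015 ]
66.95
```

View pics/t20.png

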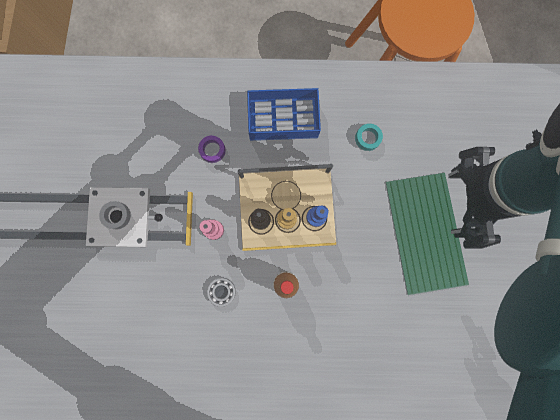

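View pics/s20.png

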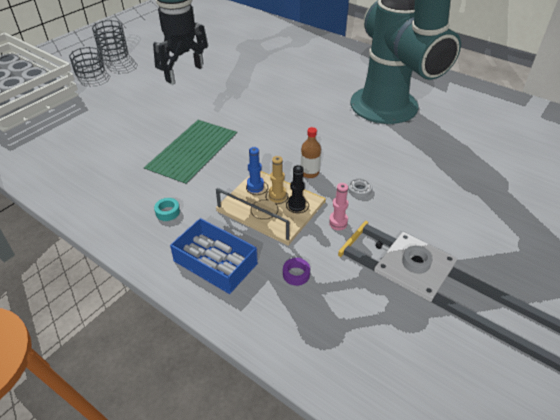

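In the final views all three punches are upright in their own places (top view: (260,221), (288,219), (317,216)). The ring is flat around the spigot at (116,215), and the bystanders haven't moved. Handing in.

```bash
python3 -c "
from workcell import bot
print(bot.finish_job())"
```

```text
the job is handed in; nothing more can be done
None
```

I stood all three punches on the mat and seated the steel ring over the shuttle's spigot. Then I returned black, brass and blue to their own places and handed the job in at about 67 s of the 144 s allowed.

- **Punches:** the last top-camera check put them within 3 mm of where they stood at the start (limit 15 mm), and they look upright in the views.
- **Ring:** it lies flat on the plate, about 1.5–3 mm off the spigot's centre (limit 9 mm). Measured tilt is about zero and its top is 24 mm above the plate.
- **Bystanders:** the oil bottle and the bearing are unmoved to within 1 mm. The bin I checked only by eye, and it looks unmoved.
- **Robot:** the gripper is open and clear of everything.
- **Disagreement:** the top and wrist cameras differed by up to 4 mm in x at the start. I worked to the wrist readings, which matched the robot's own grasp positions. No check failed.

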